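Lay the tall cylinder on the draining rack in two holds

ROBOT

A 7-joint arm with a two-finger parallel gripper is mounted at the origin on a cart in front of the work surface, level with it; the furniture and walls round the work are solid. World frame = base frame: x ahead of the robot, y to its left, z up, the work surface at z = 0. Lengths are in mm, angles in rad, forces in N, time in s.
With the tool pointing down it reaches from about 350 to 900 mm from the base axis. Payload 7.2 kg.
Tool frame: the origin (TCP) lies midway between the tips of the shut fingers; the grasp point (between the pads) lies 19 mm behind it; z points along the fingers, y is the direction in which the jaws open and shut (so a half turn about z gives the same grasp; the last joint's range is limited). The gripper opens to 88 mm and grips with 3 to 60 N. Pads are 20 mm wide; open, the fingers measure 115 mm over their backs; the gripper's body (75 mm by 178 mm) begins 61 mm behind the grasp point.
Start: joints at [1.137, 0.411, -0.013, 1.596, 0.006, 1.134, -0.082], TCP at [223.549, -583.657, 222.653] pointing down, gripper open.
Joint ranges: [-2.95, 2.95], [-0.29, 1.99], [-1.47, 1.44], [0.14, 2.54], [-1.03, 4.17], [0.13, 1.85], [-2.86, 2.86]. Speed limits (rad/s): [2.39, 2.39, 3.01, 3.01, 3.14, 3.14, 3.14].

INTERFACE

Orientations are given as a unit quaternion [x, y, z, w].
In Python, from plant import r, viewer gives the robot as it stands. The module is installed in compiled form; this text tells all that it offers.
- The arm moves only by the tool apply_moves, never from a script. Its arguments are lists of equal length, an entry for each row: "xyz": the shift along the tool's x, y, z in m, a list of three; "dr": the turn, a rotation vector about the tool's x, y, z in degrees, a list of three; "jaw": the opening, from -1 (shut) to 1 (fully open). In form: {"xyz": [[tx, ty, tz], ...], "dr": [[rx, ry, rz], ...], "jaw": [jaw, ...]}. A call has 1 to 20 rows; each row shifts and turns the commanded pose from where the row before left it, along the tool's axes as they then stand; what a row does not reach is not made up. A row lasts 1/12 s, in which the tool goes at most 41.7 mm and 7.16 degrees, less where a joint would pass 70% of its speed; a pose out of reach is approached as far as the arm can. A call with a gripper value outside its range is refused whole. The fingers move at their own pace and stop on an object; "squeeze" is the grip in N (left out, the last holds). Time passes only in rows, so rows that do not move let the fingers close. It gives the time, the measured TCP pose, the force and the opening at its end, in the units of the state.
- r.get_obs(): the state, without advancing time (a new reading comes with each control period).
- viewer.camera(name): name is "side" or "top"; returns a dict with "pixels" (400x640x3 uint8, red, green, blue), "z_map" (400x640 float32, mm along the optical axis (not along the pixel's ray), 0 where there is no reading), "fx", "fy", "cx", "cy" (pixels), "R" (3x3) and "t" (3): a world point X has camera coordinates R X + t. Camera axes: x right, y down, z forward; pixel columns grow to the right and rows downward; lengths in mm; the calibration is good to about 2 mm. A picture is of the moment at which its call begins.
- r.hand_in(): hands the job in, once; it reports no verdict.
The state is a dict: "clock": time; "joint_pos": joint angles; "qd": joint speeds; "effort": joint torques, N m; "tool_pos": TCP position; "orientation": TCP orientation; "contact_force": force on the tool from outside, world axes, zero at the start; "moment": the same for the moment, N m; "finger_gap": opening from 0.0 (shut) to 1.0 (fully open).
Only numpy, scipy, OpenCV 4.12 (cv2) and the standard library are available. Lean on these libraries where they do the work, as an engineer would, in place of code of your own. Each camera call takes 0.05 s, during which the arm holds its last target.

TASK

Put the rinsed tall cylinder with the blue foot to drain on the low two-rod rack. First tip it and let it lean by itself, foot on the bench behind the rack and mouth towards you over the rack, against the far ends of the rods, and let go; then take hold again in its lower half, swing the foot up and lay the cylinder along the two rods, about centred on them with the mouth still towards you, and let go. Leave the orange-footed cylinder standing where it is.

Things in the scene. Friction and masses are not known exactly. Their poses are not given: they have to be found in the camera images.
- blue_cylinder: clear tall cylinder with blue foot and blue band (150 to 164 mm up), 210 mm tall, 0.2 kg, starting upright on the bench. Round body 38 mm outer diameter over its whole length, open at the top; foot disc 64 mm diameter, 12 mm thick; centre of mass in its lower half. Origin: centre of the foot's underside; z along the cylinder towards the mouth.
- orange_cylinder: the same cylinder with an orange foot and band; a bystander, to be left standing where it is. Origin and axes as for the blue one. (Fixed room furniture to keep clear of: a grey tank, 370 mm diameter, 1 m tall, its axis at world x = 0.70, y = -0.41 m; swing in from the start with the arm drawn back.)
- drain_rack: rack fixed to the bench: white drip tray 200 x 90 x 16 mm, two grey posts 34 mm wide, on them two parallel level steel rods with dark ends. Origin: centre of the tray's underside, on the bench; x along the rods, away from the robot (within 15 degrees); z up. A cylinder lying between the rods has its axis at z = 116 mm; if centred, its foot disc hangs just beyond the far rod ends.
- blue_cylinder_mid (a point): the middle of the blue cylinder, on its axis 105 mm from the underside of the foot; axes as for the cylinder
- rack_ledge (a point): the ledge to lean on: midway between the far ends of the rack's two rods, at rack x = 80, y = 0, z = 95 mm, axes as the rack's. Rods: 10 mm diameter, centre lines at y = -12 and +12 mm and z = 95 mm, round ends at x = -85 and +85 mm.
Not all that is in view belongs to the job. Leave any red or yellow look-alike of the blue_cylinder alone.

How it is judged:
By the outcome, as a careful person would: the job done as asked, in the order asked, and still so for the second after the job is handed in, with the robot touching nothing.
It also fails if it takes over 58 s, if anything falls off the work surface, if the arm or the gripper's body presses on something with over 40 N, if the wrist force passes 120 N, or if a joint passes its speed limit or range.

## Working session

There is one attempt and no reset: what is moved stays moved. The work goes in short steps, Python scripts to look and compute and a tool call to move; the robot and the scene stay as the last step left them, time stands still between calls to the robot, and variables do not carry over. Pictures are saved under pics/ and viewed, and the job is handed in when it is done.

Besides the shell and the picture viewer there is one more tool, called after "Request:" as name(argument=value, ...) on one line, values as JSON. apply_moves: Moves the arm, as the interface text tells. Its arguments: {"type":"object","properties":{"xyz":{"type":"array"},"dr":{"type":"array"},"jaw":{"type":"array"},"squeeze":{"type":"number"}},"required":["xyz","dr","jaw"]}

```bash
mkdir -p pics
cat > h.py <<'E'
import numpy as np, cv2, pickle
from plant import r, viewer
def cap(n,tag):
    c=viewer.camera(n); c={k:(np.array(v) if not np.isscalar(v) else v) for k,v in c.items()}
    cv2.imwrite(f'pics/{tag}.png',c['pixels'][:,:,::-1]); pickle.dump(c,open(f'{tag}.pkl','wb')); return c
def load(tag): return pickle.load(open(f'{tag}.pkl','rb'))
def cloud(c):
    z=c['z_map'].astype(float); v,u=np.mgrid[:z.shape[0],:z.shape[1]]
    P=np.stack([(u-c['cx'])/c['fx']*z,(v-c['cy'])/c['fy']*z,z],-1)
    W=(P-c['t'].reshape(3))@c['R']; W[z<=0]=np.nan; return W
def proj(c,X):
    p=c['R']@np.array(X,float)+c['t'].reshape(3); return p[0]/p[2]*c['fx']+c['cx'],p[1]/p[2]*c['fy']+c['cy']
E
python3 - <<'E'
from h import *
for n in('side','top'):
    c=cap(n,n+'0'); print(n,c['R'].round(3).tolist(),c['t'].round(1).tolist(),c['fx'],c['cx'],c['cy'], 'campos',(-c['R'].T@c['t'].reshape(3)).round(0))
print(r.get_obs())
E
```

```text
side [[-0.994, -0.113, 0.003], [-0.079, 0.677, -0.732], [0.081, -0.727, -0.682]] [496.9, 166.0, 1203.7] 493.9513414163395 311.14378358822836 203.1844412429761 campos [409. 819. 941.]
top [[0.01, -1.0, 0.001], [-0.989, -0.01, -0.147], [0.147, 0.0, -0.989]] [-104.2, 525.3, 1038.1] 374.0444026019083 322.4943828094695 202.9917977582554 campos [ 368.  -99. 1104.]
{'clock': 0.1, 'joint_pos': array([ 1.136793  ,  0.41181678, -0.01269749,  1.59692102,  0.00561748,
        1.13428065, -0.08221296]), 'qd': array([ 0.00044606, -0.00114895, -0.00085685, -0.00265601,  0.00082636,
       -0.00107992,  0.0011607 ]), 'effort': array([ 3.37213896e-03, -5.89104259e+01,  6.44218773e-01, -2.91714478e+01,
       -5.36929176e-02,  1.43742462e-02,  1.13336496e-04]), 'tool_pos': array([ 223.36105566, -583.26518062,  221.91129138]), 'orientation': array([ 9.83319363e-01,  1.81886081e-01, -1.84566725e-04, -6.70148202e-04]), 'contact_force': array([-0.08760847, -0.25137426, -0.01436248]), 'moment': array([ 0.00267684, -0.01517588,  0.06396474]), 'finger_gap': 1.0006300948458537}
```

View pics/side0.png

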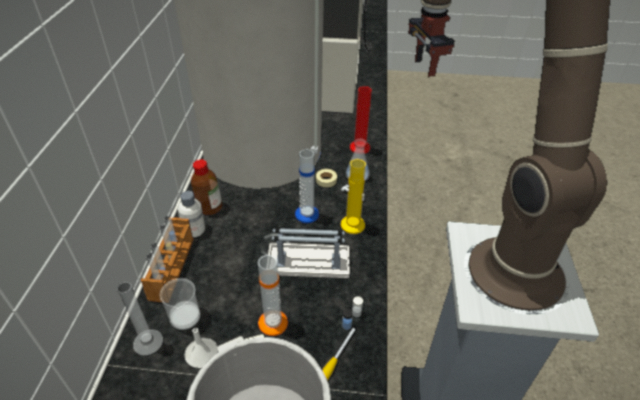

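View pics/top0.png

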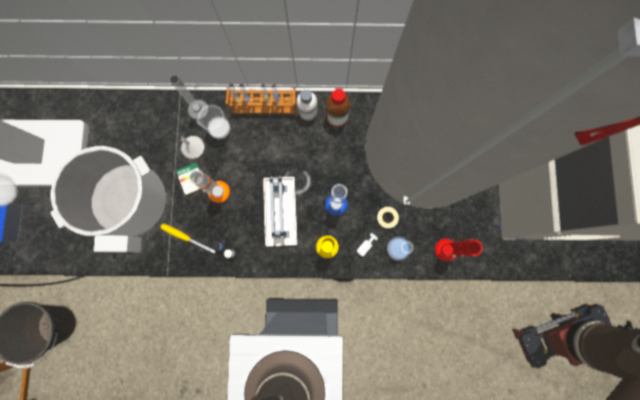

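Run:
```python
from h import *
s=load('side0');t=load('top0')
a=cv2.resize(s['pixels'][130:345,230:385],None,fx=2.6,fy=2.6,interpolation=2)[:,:,::-1]
b=cv2.resize(t['pixels'][150:270,190:360],None,fx=2.3,fy=2.3,interpolation=2)[:,:,::-1]
o=np.zeros((max(a.shape[0],b.shape[0]),a.shape[1]+b.shape[1],3),np.uint8);o[:a.shape[0],:a.shape[1]]=a;o[:b.shape[0],a.shape[1]:]=b
cv2.imwrite('pics/crop0.png',o);print(o.shape)
for n,c in(('side',s),('top',t)):
    W=cloud(c);hsv=cv2.cvtColor(c['pixels'],cv2.COLOR_RGB2HSV)
    for nm,lo,hi in(('blue',(105,120,60),(125,255,255)),('orange',(5,170,120),(17,255,255)),('yellow',(22,150,100),(32,255,255)),('red',(0,180,90),(4,255,255))):
        m=cv2.inRange(hsv,lo,hi);k,l,st,ce=cv2.connectedComponentsWithStats(m)
        for i in range(1,k):
            if st[i,4]>25:
                w=W[l==i]; 
                if np.isfinite(w).any() and 200<np.nanmedian(w[:,0])<900: print(n,nm,ce[i].round(),st[i,4],'med',np.nanmedian(w,0).round(),'min',np.nanmin(w,0).round(),'max',np.nanmax(w,0).round())
```

```text
(559, 794, 3)
side blue [307. 174.] 51 med [ 524. -122.  157.] min [ 509. -137.  146.] max [ 543. -117.  164.]
side blue [306. 216.] 226 med [ 526. -122.    7.] min [ 496. -172.   -5.] max [ 564. -103.   15.]
side orange [179. 220.] 26 med [833.  -9.  73.] min [811. -15.  70.] max [847.  -5.  77.]
side orange [181. 229.] 125 med [821.   2.  60.] min [807. -10.  26.] max [849.  41.  66.]
side orange [182. 244.] 88 med [817.  24.  10.] min [808.   3.   3.] max [828.  69.  63.]
side orange [169. 256.] 151 med [824.  89.  60.] min [809.  54.   6.] max [858. 126.  65.]
side orange [171. 272.] 104 med [817. 111.  10.] min [808.  90.   5.] max [830. 156.  64.]
side orange [151. 279.] 72 med [840. 182.  74.] min [810. 147.  54.] max [856. 189.  79.]
side orange [268. 285.] 57 med [559. 230. 158.] min [543.  99.  -2.] max [614. 233. 164.]
side orange [272. 326.] 323 med [559. 228.   8.] min [531. 180.  -5.] max [597. 246.  14.]
side yellow [354. 199.] 1164 med [403. -97. 101.] min [ 371. -323.   -6.] max [436. -76. 210.]
side yellow [329. 367.] 176 med [428. 311.  16.] min [415. 275.  -5.] ma
[... 811 characters left out ...]
 58.] min [810. -14.   4.] max [860.  84.  80.]
top orange [239. 103.] 40 med [820. 147.  60.] min [812. 140.   9.] max [841. 173.  66.]
top orange [221. 194.] 155 med [548. 200.   9.] min [532. 180.  -5.] max [599. 244.  61.]
top yellow [175. 232.] 237 med [440. 329.  17.] min [415. 287.  -3.] max [467. 380.  26.]
top yellow [327. 246.] 429 med [ 402. -113.   14.] min [ 373. -146.   -4.] max [437. -81. 214.]
top red [338.  96.] 157 med [ 799. -138.  155.] min [ 788. -158.  115.] max [ 823. -120.  160.]
top red [603. 132.] 323 med [ 520. -434.  676.] min [ 519. -457.  636.] max [ 525. -406.  715.]
top red [457. 248.] 709 med [ 398. -446.  121.] min [ 367. -555.   -3.] max [ 428. -428.  214.]
```

View pics/crop0.png

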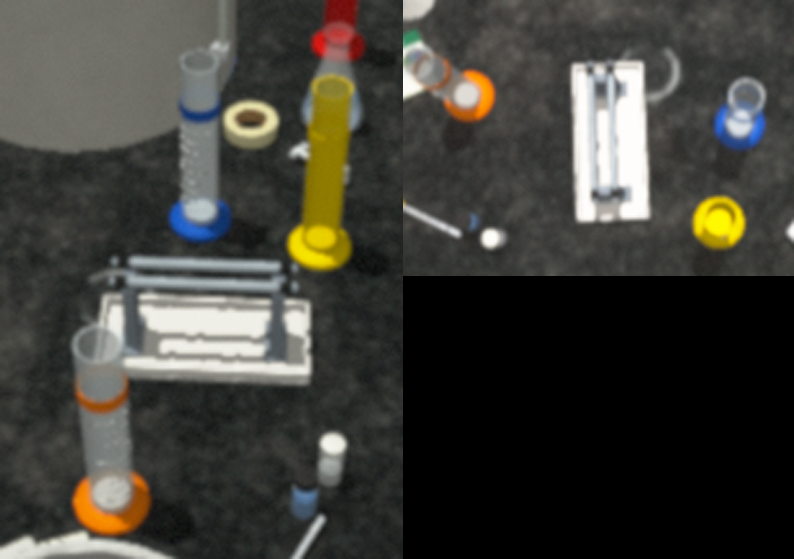

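```bash
cat >> h.py <<'E'
from scipy.optimize import least_squares, minimize
def hullcen(pts):
    h=cv2.convexHull(np.array(pts,np.float32)); m=cv2.moments(h); return np.array([m['m10']/m['m00'],m['m01']/m['m00']]),m['m00']
def foot(c,lo,hi,box,R=32,H=12):
    hsv=cv2.cvtColor(c['pixels'],cv2.COLOR_RGB2HSV); m=cv2.inRange(hsv,lo,hi); q=np.zeros_like(m); x0,y0,x1,y1=box; q[y0:y1,x0:x1]=m[y0:y1,x0:x1]
    v,u=np.nonzero(q); cen,A=hullcen(np.stack([u,v],1)); a=np.linspace(0,6.283,40)
    def f(p):
        pts=[proj(c,[p[0]+R*np.cos(t),p[1]+R*np.sin(t),z]) for z in(0,H) for t in a]; return hullcen(pts)[0]-cen
    s=least_squares(f,[530,0]); return s.x,A
E
python3 - <<'E'
from h import *
s=load('side0');t=load('top0')
B=((100,110,50),(128,255,255));O=((5,150,100),(17,255,255))
print('blue',foot(s,*B,(285,200,330,232)),foot(t,*B,(320,195,350,220)))
print('orange',foot(s,*O,(250,305,295,340)),foot(t,*O,(205,180,235,205)))
print('yel',foot(s,(22,150,100),(32,255,255),(330,212,380,240)),foot(t,(22,150,100),(32,255,255),(310,230,345,262)))
for n,c in(('side',s),('top',t)):
    W=cloud(c); hsv=cv2.cvtColor(c['pixels'],cv2.COLOR_RGB2HSV)
    reg=(W[...,0]>380)&(W[...,0]<660)&(W[...,1]>-60)&(W[...,1]<130)
    w=W[reg&(W[...,2]>9)&(W[...,2]<24)&(hsv[...,2]>140)&(hsv[...,1]<60)]
    print(n,'tray',len(w),cv2.minAreaRect(w[:,:2].astype(np.float32)), np.median(w[:,2]))
    w=W[reg&(W[...,2]>88)&(W[...,2]<106)]
    rc=cv2.minAreaRect(w[:,:2].astype(np.float32)); print('rods',len(w),rc,w.mean(0).round(1),w.min(0).round(),w.max(0).round())
E
```

```text
blue (array([520.16404122,   0.        ]), 328.5) (array([528.05908203,   0.        ]), 331.0)
orange (array([587.9687579,   0.       ]), 552.5) (array([561.05434,   0.     ]), 394.5)
yel (array([404.05881166,   0.        ]), 414.0) (array([402.67584443,   0.        ]), 402.5)
side tray 374 ((503.8241271972656, 28.240785598754883), (198.2005157470703, 94.4308090209961), 4.371857643127441) 13.18559935781823
rods 624 ((504.17022705078125, 28.546627044677734), (168.5438690185547, 38.92681884765625), 5.347862243652344) [503.4  29.5  96.1] [420.   5.  88.] [589.  51. 102.]
top tray 332 ((506.8570251464844, 26.759235382080078), (199.08941650390625, 90.35346984863281), 3.4251255989074707) 15.017673154608538
rods 472 ((506.8517150878906, 26.84278106689453), (167.38526916503906, 33.92176818847656), 3.842770576477051) [504.9  26.6  98.6] [424.   6.  88.] [591.  49. 105.]
```

```bash
sed -i 's/least_squares(f,\[530,0\])/least_squares(f,[530,30],diff_step=1e-2)/' h.py
python3 - <<'E'
from h import *
s=load('side0');t=load('top0')
B=((100,110,50),(128,255,255));O=((5,150,100),(17,255,255))
print('blue',foot(s,*B,(285,200,330,232)),foot(t,*B,(320,195,350,220)))
print('orange',foot(s,*O,(250,305,295,340)),foot(t,*O,(205,180,235,205)))
print('yel',foot(s,(22,150,100),(32,255,255),(330,212,380,240)),foot(t,(22,150,100),(32,255,255),(310,230,345,262)))
for n,c in(('side',s),('top',t)):
    W=cloud(c); hsv=cv2.cvtColor(c['pixels'],cv2.COLOR_RGB2HSV)
    reg=(W[...,0]>380)&(W[...,0]<660)&(W[...,1]>-60)&(W[...,1]<130)
    for z0,z1 in((9,24),(90,106)):
        w=W[reg&(W[...,2]>z0)&(W[...,2]<z1)][:,:2]; m=w.mean(0);u,S,vt=np.linalg.svd(w-m,full_matrices=False); d=vt[0]*np.sign(vt[0,0]); print(n,z0,m.round(1),np.degrees(np.arctan2(d[1],d[0])))
    # rack region heights behind
    reg=(W[...,0]>580)&(W[...,0]<760)&(W[...,1]>-120)&(W[...,1]<130)&(W[...,2]>4)
    w=W[reg]; print('behind',len(w)); 
    H,xe,ye=np.histogram2d(w[:,0],w[:,1],bins=[np.arange(580,770,20),np.arange(-120,140,20)]); print(H.astype(int))
for n,c in(('side',s),('top',t)):
    im=c['pixels'][:,:,::-1].copy()
    th=np.radians(4.2); C=np.array([505.5,27.3]); ex=np.array([np.cos(th),np.sin(th)]); ey=np.array([-ex[1],ex[0]])
    for y in(-12,12):
        P=[proj(c,[*(C+ex*x+ey*y),95]) for x in(-85,85)]; cv2.line(im,*[tuple(int(round(k)) for k in p) for p in P],(0,0,255),1)
    P=np.array([[proj(c,[*(C+ex*x+ey*y),16]) for x,y in((-100,-45),(100,-45),(100,45),(-100,45))]]).round().astype(int); cv2.polylines(im,P,True,(0,255,0),1)
    cr=im[220:285,250:360] if n=='side' else im[165:255,240:345]
    cv2.imwrite(f'pics/rk_{n}.png',cv2.resize(cr,None,fx=5,fy=5,interpolation=2))
E
python3 -c "
import cv2,numpy as np
a=cv2.imread('pics/rk_side.png');b=cv2.imread('pics/rk_top.png');a=cv2.resize(a,None,fx=.7,fy=.7);b=cv2.resize(b,None,fx=.75,fy=.75)
o=np.zeros((max(len(a),len(b)),a.shape[1]+b.shape[1],3),np.uint8);o[:len(a),:a.shape[1]]=a;o[:len(b),a.shape[1]:]=b;cv2.imwrite('pics/rk.png',o)"
```

```text
blue (array([ 528.20007011, -132.77545924]), 328.5) (array([ 526.24591155, -137.82430953]), 331.0)
orange (array([561.26631491, 216.28004623]), 552.5) (array([564.48205689, 212.0469285 ]), 394.5)
yel (array([ 402.94955445, -115.86734555]), 414.0) (array([ 404.00123342, -113.03743184]), 402.5)
side 9 [489.9  30.5] -3.630410660661975
side 90 [503.8  29.6] 3.916797836862624
behind 85
[[ 0  0  0  0  0 14 10 16 12  0  0  0]
 [ 0  0  0  0  0 12 12  4  0  0  0  0]
 [ 0  0  0  0  0  0  0  0  0  0  0  0]
 [ 0  0  1  0  0  0  0  0  0  0  0  0]
 [ 0  0  0  1  0  0  0  0  0  0  0  0]
 [ 0  1  0  0  0  0  0  0  0  0  0  0]
 [ 0  0  0  0  0  0  0  0  0  0  0  0]
 [ 0  0  0  0  1  0  0  0  0  0  0  0]
 [ 0  0  0  0  1  0  0  0  0  0  0  0]]
top 9 [504.3  26. ] 4.704228770600914
top 90 [504.9  26.5] 3.5016298962494776
behind 288
[[ 2  2  2  3  2 17 30 12 12 27  0  2]
 [ 2  2  3  2  2 10 18  8  8 11  2  0]
 [ 3  1  1  4  2  1  2  0  0  3  1  1]
 [ 2  0  0  2  0  0  3  1  1  0  0  0]
 [ 0  1  1  0  1  1  0  3  1  0  1  1]
 [ 1  1  2  3  2  3  3  0  2  3  2  0]
 [ 1  2  0  1  0  1  1  0  2  2  3  0]
 [ 2  1  1  3  1  0  1  1  1  1  2  1]
 [ 2  0  0  1  1  1  2  1  0  3  2  0]]
```

View pics/rk.png

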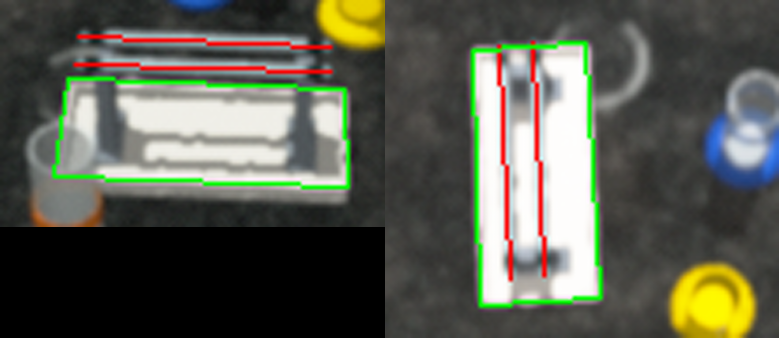

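Run:
```python
from h import *
s=load('side0');t=load('top0')
a=cv2.resize(s['pixels'][215:270,245:325],None,fx=7,fy=7,interpolation=2)[:,:,::-1]
b=cv2.resize(t['pixels'][160:205,265:320],None,fx=7,fy=7,interpolation=2)[:,:,::-1]
o=np.zeros((720,560,3),np.uint8);o[:385,:560]=a;o[390:390+315,:385]=b;cv2.imwrite('pics/ring.png',cv2.resize(o,None,fx=.83,fy=.83))
def plane(c,u,v,z):
    d=c['R'].T@np.array([(u-c['cx'])/c['fx'],(v-c['cy'])/c['fy'],1]); o=-c['R'].T@c['t'].reshape(3); return (o+d*(z-o[2])/d[2]).round()
for z in(0,10,50,95): print(z,plane(t,309,182,z),plane(t,302,193,z),plane(s,262,236,z),plane(s,270,233,z))
Wt=cloud(t);Ws=cloud(s)
print(Wt[182,303:313].round().tolist());print(Wt[190:196,301].round().tolist());print(Ws[236,259:270].round().tolist())
```

```text
0 [596. -58.   0.] [562. -37.   0.] [634. -45.   0.] [615. -58.   0.]
10 [593. -58.  10.] [560. -38.  10.] [632. -36.  10.] [613. -49.  10.]
50 [585. -59.  50.] [553. -40.  50.] [622.   1.  50.] [604. -11.  50.]
95 [576. -61.  95.] [545. -42.  95.] [611.  42.  95.] [595.  31.  95.]
[[595.0, -40.0, 1.0], [595.0, -43.0, 3.0], [596.0, -45.0, -2.0], [595.0, -49.0, 1.0], [595.0, -52.0, 3.0], [595.0, -55.0, 2.0], [595.0, -58.0, 1.0], [596.0, -61.0, 0.0], [596.0, -64.0, -1.0], [595.0, -67.0, 1.0]]
[[571.0, -34.0, -2.0], [568.0, -34.0, 0.0], [565.0, -34.0, 1.0], [562.0, -34.0, -3.0], [559.0, -34.0, 0.0], [556.0, -34.0, -2.0]]
[[642.0, -44.0, 0.0], [640.0, -46.0, -2.0], [637.0, -44.0, 1.0], [634.0, -45.0, 1.0], [632.0, -46.0, -1.0], [629.0, -44.0, 2.0], [626.0, -45.0, 1.0], [623.0, -44.0, 3.0], [622.0, -49.0, -3.0], [619.0, -49.0, -2.0], [617.0, -51.0, -4.0]]
```

View pics/ring.png

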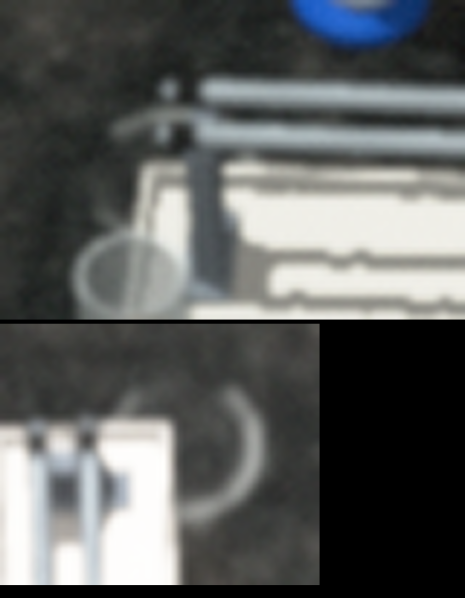

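Candidates for the blue cylinder (side view):
- Clear one with blue foot and band at (307,185).
- Clear orange-footed one at (270,295).
- Yellow look-alike at (355,197).
- Red look-alike at (362,120).
- Grey cylinder at (140,320).

I choose (307,185). The crop shows a clear body with a blue foot and blue band. The pale arc by the rack reads z≈0, so it is only a mark on the bench.

```bash
cat > p.py <<'E'
import numpy as np
from scipy.spatial.transform import Rotation as Ro, Slerp
from plant import r
C=np.array([505.,28.,0.]); YAW=np.radians(4.0)
Rz=Ro.from_euler('z',YAW)
def rk(p): return Rz.apply(np.array(p,float))+C          # rack->world
def tool(phi):  # phi deg forward tilt; tool x ~ +rack x at phi=0, z down
    return Rz*Ro.from_matrix([[1,0,0],[0,-1,0],[0,0,-1]])*Ro.from_euler('y',phi,degrees=True)
def cur():
    o=r.get_obs(); return np.array(o['tool_pos']),Ro.from_quat(o['orientation']),o
def plan(wps,p0=None,R0=None,mm=30,deg=5,rnd=1):
    """wps: list of (grasp-or-TCP pos mm, Rot). emits rows"""
    p,R,o=cur()
    if p0 is not None:p,R=np.array(p0,float),R0
    for q,S in wps:
        n=int(max(1,np.ceil(np.linalg.norm(q-p)/mm),np.ceil((R.inv()*S).magnitude()*57.3/deg)))
        xs=[];ds=[]
        for i in range(n):
            k=n-i; d=R.inv().apply((q-p)/k); d=np.round(d/rnd)*rnd
            w=(R.inv()*S).as_rotvec(degrees=True)/k; w=np.round(w,1)
            xs.append((d/1000).round(4).tolist()); ds.append((w+0).tolist())
            p=p+R.apply(d); R=R*Ro.from_rotvec(w,degrees=True)
        print(n,'rows ->',p.round(1)); print(' xyz',str(xs).replace(' ','')); print(' dr',str(ds).replace(' ',''))
    return p,R
E
python3 - <<'E'
from p import *
p,R,o=cur(); print(R.as_matrix().round(3))
P,Q=plan([(np.array([150,-400,290.]),R),(np.array([280,-290,300.]),Ro.from_euler('z',-8,degrees=True)*R),(np.array([390,-130,300.]),tool(0)),(np.array([527,-135.3,300]),tool(0))],mm=28,deg=5)
E
```

```text
[[ 0.934  0.358 -0.001]
 [ 0.358 -0.934  0.001]
 [-0.    -0.001 -1.   ]]
8 rows -> [ 150.1 -400.5  290.2]
 xyz [[-0.0,-0.025,-0.008],[-0.0,-0.025,-0.009],[-0.0,-0.025,-0.008],[-0.001,-0.024,-0.009],[-0.0,-0.025,-0.008],[-0.001,-0.024,-0.009],[-0.0,-0.025,-0.008],[-0.001,-0.024,-0.009]]
 dr [[0.0,0.0,0.0],[0.0,0.0,0.0],[0.0,0.0,0.0],[0.0,0.0,0.0],[0.0,0.0,0.0],[0.0,0.0,0.0],[0.0,0.0,0.0],[0.0,0.0,0.0]]
7 rows -> [ 280.  -290.   300.2]
 xyz [[0.023,-0.008,-0.001],[0.023,-0.009,-0.001],[0.023,-0.009,-0.002],[0.022,-0.009,-0.001],[0.022,-0.01,-0.002],[0.022,-0.01,-0.001],[0.022,-0.011,-0.002]]
 dr [[0.0,0.0,1.1],[0.0,0.0,1.1],[0.0,0.0,1.2],[0.0,0.0,1.1],[0.0,0.0,1.2],[0.0,0.0,1.1],[0.0,0.0,1.2]]
7 rows -> [ 390.2 -129.6  300.4]
 xyz [[0.02,-0.019,0.0],[0.02,-0.019,0.0],[0.02,-0.02,0.0],[0.019,-0.02,0.0],[0.019,-0.02,0.0],[0.018,-0.021,0.0],[0.018,-0.022,0.0]]
 dr [[0.0,0.0,1.3],[0.0,0.0,1.3],[0.0,0.0,1.3],[0.0,0.0,1.3],[0.0,0.0,1.3],[0.0,0.0,1.2],[-0.1,0.0,1.3]]
5 rows -> [ 526.9 -135.1  300.3]
 xyz [[0.027,0.003,0.0],[0.027,0.003,0.0],[0.027,0.003,0.0],[0.028,0.003,0.0],[0.027,0.003,0.0]]
 dr [[0.0,0.0,0.0],[0.0,0.0,0.0],[0.0,0.0,0.0],[0.0,0.0,0.0],[0.0,0.0,0.0]]
```

Request:
apply_moves(xyz=[[0,-0.025,-0.01],[0,-0.025,-0.01],[0,-0.025,-0.01],[0,-0.025,-0.01],[0,-0.025,-0.01],[0,-0.025,-0.01],[0,-0.025,-0.01],[0,-0.025,-0.01]], dr=[[0,0,0],[0,0,0],[0,0,0],[0,0,0],[0,0,0],[0,0,0],[0,0,0],[0,0,0]], jaw=[1,1,1,1,1,1,1,1])

```text
clock: 0.77
tool_pos: [151.4, -395.5, 302.7]
orientation: [0.983, 0.182, -0.0, -0.0]
contact_force: [0.9, 0.1, 0.7]
finger_gap: 1.0
```

Request:
apply_moves(xyz=[[0.023,-0.008,0],[0.023,-0.009,0],[0.023,-0.009,0],[0.022,-0.009,0],[0.022,-0.01,0],[0.022,-0.01,0],[0.022,-0.011,0],[0.02,-0.019,0],[0.02,-0.019,0],[0.02,-0.02,0],[0.019,-0.02,0],[0.019,-0.02,0],[0.018,-0.021,0],[0.018,-0.022,0]], dr=[[0,0,1.2],[0,0,1.2],[0,0,1.2],[0,0,1.2],[0,0,1.2],[0,0,1.2],[0,0,1.2],[0,0,1.2],[0,0,1.2],[0,0,1.2],[0,0,1.2],[0,0,1.2],[0,0,1.2],[0,0,1.2]], jaw=[1,1,1,1,1,1,1,1,1,1,1,1,1,1])

```text
clock: 1.93
tool_pos: [393.1, -125.5, 302.5]
orientation: [0.999, 0.036, -0.0, 0.0]
contact_force: [0.9, -0.7, 0.3]
finger_gap: 0.999
```

Request:
apply_moves(xyz=[[0.027,0.004,0],[0.027,0.004,0],[0.027,0.004,0],[0.027,0.004,0],[0.026,0.003,0],[0,0,0]], dr=[[0,0,0],[0,0,0],[0,0,0],[0,0,0],[0,0,0],[0,0,0]], jaw=[1,1,1,1,1,1])

```text
clock: 2.43
tool_pos: [531.0, -135.7, 301.2]
orientation: [0.999, 0.037, -0.0, -0.001]
contact_force: [-1.4, -0.3, -0.2]
finger_gap: 1.002
```

Run:
```python
from h import *
c=cap('side','s1');p=r.get_obs(); print(p['tool_pos'],p['joint_pos'].round(3))
cv2.imwrite('pics/s1c.png',cv2.resize(c['pixels'][60:240,230:410],None,fx=3,fy=3)[:,:,::-1])
for z in(300,158): print(proj(c,[527,-135.3,z]))
```

```text
[ 528.97115552 -135.4707605   301.27073041] [ 0.602  0.267 -0.543  1.649  0.141  1.268 -1.465]
(np.float64(306.5158778071105), np.float64(122.33559526033055))
(np.float64(306.73619423999725), np.float64(170.1510986715548))
```

View pics/s1c.png

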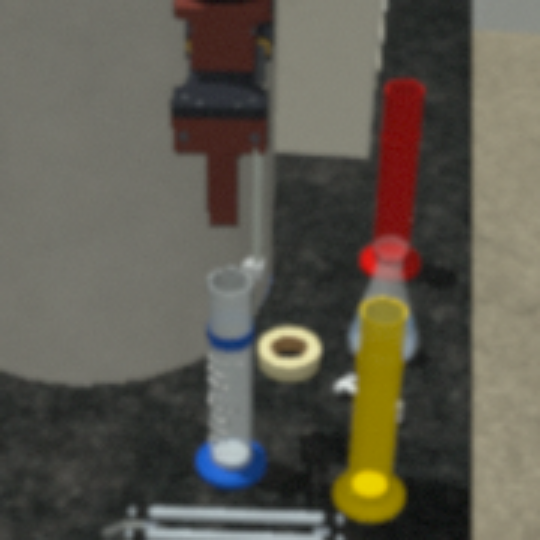

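Request:
apply_moves(xyz=[[-0.003,0,0.025],[0,0,0.025],[0,0,0.025],[0,0,0.025],[0,0,0.02],[0,0,0.02],[0,0,0.015],[0,0,0.005],[0,0,0]], dr=[[0,0,0],[0,0,0],[0,0,0],[0,0,0],[0,0,0],[0,0,0],[0,0,0],[0,0,0],[0,0,0]], jaw=[1,1,1,1,1,1,1,1,1])

```text
clock: 3.23
tool_pos: [523.2, -136.2, 141.7]
orientation: [0.999, 0.036, -0.001, -0.0]
contact_force: [-0.8, 0.0, 1.4]
finger_gap: 0.999
```

Request:
apply_moves(xyz=[[0,0,0],[0,0,0],[0,0,0],[0,0,0],[0,0,0],[0,0,0],[0,0,0],[0,0,0]], dr=[[0,0,0],[0,0,0],[0,0,0],[0,0,0],[0,0,0],[0,0,0],[0,0,0],[0,0,0]], jaw=[0.2,0,-0.1,-0.3,-0.3,-0.3,-0.3,-0.3], squeeze=20)

```text
clock: 3.9
tool_pos: [524.9, -136.3, 142.7]
orientation: [0.999, 0.036, 0.0, 0.0]
contact_force: [0.0, -3.2, -1.3]
finger_gap: 0.434
```

Run:
```python
from p import *
p,R,o=cur(); print(p)
A=p+[0,0,155]
P,Q=plan([(A,R),(rk([90,0,300]),tool(0)),(rk([95,0,290]),tool(38)),(rk([84,0,145]),tool(38))],mm=28,deg=4)
```

```text
[ 524.86740566 -136.29949003  142.7268009 ]
6 rows -> [ 524.8 -136.3  297.7]
 xyz [[0.0,0.0,-0.026],[0.0,0.0,-0.026],[0.0,0.0,-0.026],[0.0,0.0,-0.026],[0.0,0.0,-0.025],[0.0,0.0,-0.026]]
 dr [[0.0,0.0,0.0],[0.0,0.0,0.0],[0.0,0.0,0.0],[0.0,0.0,0.0],[0.0,0.0,0.0],[0.0,0.0,0.0]]
7 rows -> [594.8  34.2 299.7]
 xyz [[0.012,-0.024,-0.0],[0.012,-0.024,-0.0],[0.012,-0.023,-0.0],[0.012,-0.024,-0.001],[0.011,-0.023,-0.0],[0.012,-0.024,-0.001],[0.011,-0.023,-0.0]]
 dr [[0.0,0.0,0.0],[0.0,0.0,0.0],[0.0,0.0,0.0],[0.0,0.0,0.0],[0.0,0.0,0.1],[0.0,0.0,0.0],[0.0,0.0,0.1]]
10 rows -> [600.   34.6 290. ]
 xyz [[0.001,-0.0,0.001],[0.0,-0.0,0.001],[0.0,-0.0,0.001],[0.0,-0.0,0.001],[0.0,-0.0,0.001],[0.0,-0.0,0.001],[0.0,-0.0,0.001],[0.0,-0.0,0.001],[0.0,-0.0,0.001],[0.001,-0.0,0.002]]
 dr [[0.0,3.8,0.0],[0.0,3.8,0.0],[0.0,3.8,0.0],[0.0,3.8,0.0],[0.0,3.8,0.0],[0.0,3.8,0.0],[0.0,3.8,0.0],[0.0,3.8,0.0],[0.0,3.8,0.0],[0.0,3.8,0.0]]
6 rows -> [588.7  33.8 145.4]
 xyz [[-0.016,-0.0,0.018],[-0.016,-0.0,0.018],[-0.017,-0.0,0.018],[-0.016,-0.0,0.018],[-0.017,-0.0,0.018],[-0.016,-0.0,0.017]]
 dr [[0.0,0.0,0.0],[0.0,0.0,0.0],[0.0,0.0,0.0],[0.0,0.0,0.0],[0.0,0.0,0.0],[0.0,0.0,0.0]]
```

Request:
apply_moves(xyz=[[0,0,-0.01],[0,0,-0.025],[0,0,-0.03],[0,0,-0.03],[0,0,-0.03],[0,0,-0.03],[0.012,-0.024,0],[0.012,-0.024,0],[0.012,-0.024,0],[0.012,-0.024,0],[0.011,-0.023,0],[0.012,-0.024,0],[0.011,-0.023,0],[0,0,0]], dr=[[0,0,0],[0,0,0],[0,0,0],[0,0,0],[0,0,0],[0,0,0],[0,0,0],[0,0,0],[0,0,0],[0,0,0],[0,0,0],[0,0,0],[0,0,0],[0,0,0]], jaw=[-0.3,-0.3,-0.3,-0.3,-0.3,-0.3,-0.3,-0.3,-0.3,-0.3,-0.3,-0.3,-0.3,-0.3])

```text
clock: 5.07
tool_pos: [594.9, 41.9, 298.0]
orientation: [0.999, 0.04, 0.0, -0.002]
contact_force: [-0.1, 1.2, -2.2]
finger_gap: 0.43
```

Request:
apply_moves(xyz=[[0,0,0],[0,0,0],[0,0,0],[0,0,0],[0,0,0],[0,0,0],[0,0,0],[0,0,0],[0,0,0],[0,0,0],[0,0,0]], dr=[[0,3.8,0],[0,3.8,0],[0,3.8,0],[0,3.8,0],[0,3.8,0],[0,3.8,0],[0,3.8,0],[0,3.8,0],[0,3.8,0],[0,3.8,0],[0,0,0]], jaw=[-0.3,-0.3,-0.3,-0.3,-0.3,-0.3,-0.3,-0.3,-0.3,-0.3,-0.3])

```text
clock: 5.98
tool_pos: [591.6, 34.5, 295.8]
orientation: [0.945, 0.034, 0.325, -0.011]
contact_force: [-0.6, -0.3, -3.2]
finger_gap: 0.429
```

Run:
```python
from h import *
from p import *
c=cap('side','s2');t=cap('top','t2');p,R,o=cur(); print(p,o['joint_pos'].round(3),R.as_matrix().round(3).tolist())
a=cv2.resize(c['pixels'][80:280,200:400],None,fx=2,fy=2)[:,:,::-1]
b=cv2.resize(t['pixels'][80:280,200:400],None,fx=2,fy=2)[:,:,::-1]
cv2.imwrite('pics/b2.png',np.hstack([a,b]))
```

```text
[593.82498401  34.88702077 297.61008641] [ 0.465  0.008 -0.635  2.114  0.18   0.368 -1.812] [[0.787, 0.072, 0.612], [0.058, -0.997, 0.043], [0.614, 0.001, -0.79]]
```

View pics/b2.png

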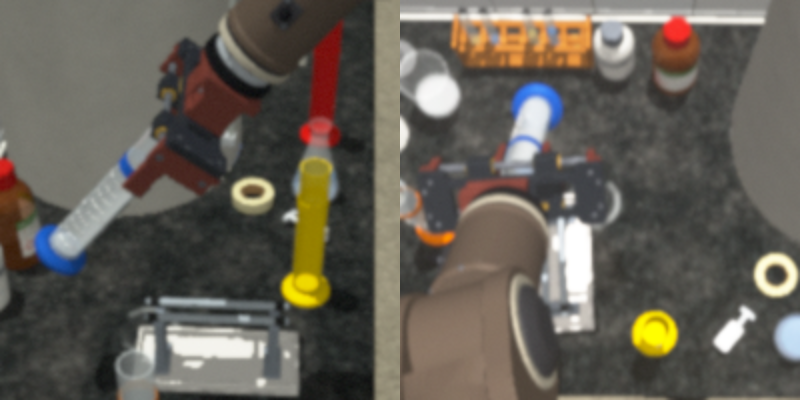

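Run:
```python
from p import *
P,Q=plan([(rk([84,0,145]),tool(38)),(rk([77.3,0,132.2]),tool(38))],mm=20,deg=4)
```

```text
8 rows -> [588.4  33.3 145.1]
 xyz [[-0.012,0.0,0.015],[-0.012,0.0,0.015],[-0.012,0.0,0.015],[-0.012,0.0,0.014],[-0.012,0.0,0.015],[-0.013,0.0,0.014],[-0.012,0.0,0.015],[-0.013,0.001,0.014]]
 dr [[0.0,0.0,0.0],[0.0,0.0,0.0],[0.0,0.0,0.0],[0.0,0.0,0.0],[0.0,0.0,0.0],[0.0,0.0,0.0],[0.0,0.1,0.1],[0.0,0.0,0.0]]
1 rows -> [581.8  33.9 132.4]
 xyz [[-0.013,-0.001,0.006]]
 dr [[0.0,0.0,0.0]]
```

Request:
apply_moves(xyz=[[-0.012,0,0.015],[-0.012,0,0.015],[-0.012,0,0.015],[-0.012,0,0.014],[-0.012,0,0.015],[-0.013,0,0.014],[-0.012,0,0.015],[-0.012,0.001,0.014],[0,0,0]], dr=[[0,0,0],[0,0,0],[0,0,0],[0,0,0],[0,0,0],[0,0,0],[0,0,0],[0,0,0],[0,0,0]], jaw=[-0.3,-0.3,-0.3,-0.3,-0.3,-0.3,-0.3,-0.3,-0.3])

```text
clock: 6.83
tool_pos: [594.8, 31.1, 168.2]
orientation: [0.949, 0.032, 0.314, -0.012]
contact_force: [0.1, -0.8, -1.0]
finger_gap: 0.424
```

Run:
```python
from h import *
from p import *
c=cap('side','s3');t=cap('top','t3');p,R,o=cur(); print(p,o['contact_force'],o['joint_pos'].round(3),R.as_matrix().round(3).tolist())
a=cv2.resize(c['pixels'][130:290,200:360],None,fx=2.5,fy=2.5)[:,:,::-1]
b=cv2.resize(t['pixels'][80:240,220:380],None,fx=2.5,fy=2.5)[:,:,::-1]
cv2.imwrite('pics/b3.png',np.hstack([a,b]))
```

```text
[595.02048928  31.18317789 169.9967879 ] [-0.23549699  1.08883685 -2.24279984] [ 0.117  0.194 -0.315  2.27   1.222  0.129 -2.858] [[0.799, 0.066, 0.598], [0.05, -0.998, 0.042], [0.599, -0.004, -0.8]]
```

View pics/b3.png

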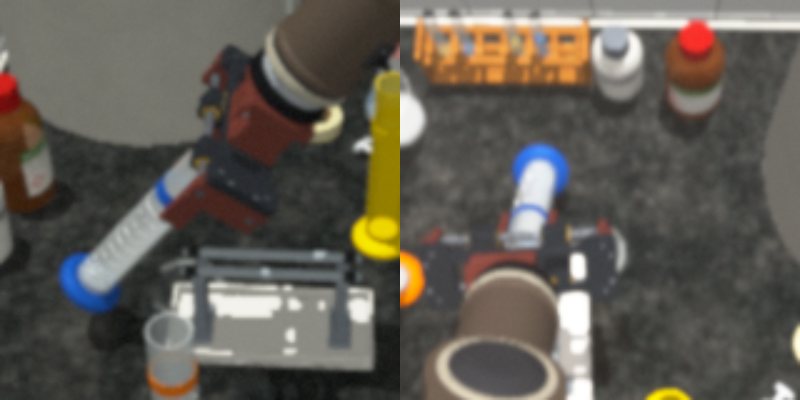

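```bash
cat > fk.py <<'E'
import numpy as np, itertools
from scipy.optimize import least_squares
from scipy.spatial.transform import Rotation as Ro
D=[([1.136793,0.41181678,-0.01269749,1.59692102,0.00561748,1.13428065,-0.08221296],[223.36,-583.27,221.91],Ro.from_quat([9.83319363e-01,1.81886081e-01,-1.84566725e-04,-6.70148202e-04]).as_matrix()),
([0.602,0.267,-0.543,1.649,0.141,1.268,-1.465],[528.97,-135.47,301.27],Ro.from_quat([.999,.037,0,-.001]).as_matrix()),
([0.465,0.008,-0.635,2.114,0.18,0.368,-1.812],[593.82,34.887,297.61],np.array([[0.787,0.072,0.612],[0.058,-0.997,0.043],[0.614,0.001,-0.79]])),
([0.117,0.194,-0.315,2.27,1.222,0.129,-2.858],[595.02,31.18,170.0],np.array([[0.799,0.066,0.598],[0.05,-0.998,0.042],[0.599,-0.004,-0.8]]))]
Z=lambda a:Ro.from_euler('z',a).as_matrix(); Y=lambda a:Ro.from_euler('y',a).as_matrix()
def fk(q,p,s):
    h,L1,L2,L3,a,b,o1,o7=p
    R=Z(s[0]*q[0]+o1); x=np.array([0,0,h])
    R=R@Y(q[1]); R=R@Z(s[1]*q[2]); x=x+R@[a,0,L1]
    R=R@Y(q[3]); x=x+R@[-a,0,0]; R=R@Z(s[2]*q[4]); x=x+R@[b,0,L2]
    R=R@Y(q[5]); x=x+R@[0,0,L3]; R=R@Z(s[3]*q[6]+o7)
    return x,R
def res(p,s):
    e=[]
    for q,x,R in D:
        X,Q=fk(q,p,s); e+=list((X-np.array(x))/10)+list((Q-R).ravel()*10)
    return e
if __name__=='__main__':
    best=[]
    for s in itertools.product([1,-1],repeat=4):
        for o in(0,1.57,-1.57,3.14):
            for o7 in(0,1.57,3.14,-1.57):
                f=least_squares(res,[350,400,400,250,0,0,o,o7],args=(s,)); best.append((f.cost,s,f.x.round(3)))
    best.sort(key=lambda b:b[0])
    for b in best[:4]: print(b)
E
python3 fk.py
```

```text
(np.float64(0.6156630888895094), (-1, -1, -1, -1), array([ 2.39034e+02,  5.60544e+02,  4.36273e+02,  3.51321e+02,
        2.40600e+00, -1.90300e+00, -7.50000e-02,  1.50400e+00]))
(np.float64(0.6156630888896434), (-1, -1, -1, -1), array([ 2.39034e+02,  5.60544e+02,  4.36273e+02,  3.51321e+02,
        2.40600e+00, -1.90300e+00, -7.50000e-02,  1.50400e+00]))
(np.float64(0.6156630888897713), (-1, -1, -1, -1), array([ 2.39034e+02,  5.60544e+02,  4.36273e+02,  3.51321e+02,
        2.40600e+00, -1.90300e+00, -7.50000e-02,  1.50400e+00]))
(np.float64(0.6156630888898507), (-1, -1, -1, -1), array([ 2.39034e+02,  5.60544e+02,  4.36273e+02,  3.51321e+02,
        2.40600e+00, -1.90300e+00, -7.50000e-02,  1.50400e+00]))
```

```bash
cat > ik.py <<'E'
from fk import *
from p import rk,tool
f=least_squares(res,[239,560,436,351,0,0,-.07,1.5],args=((-1,)*4,)); PP=f.x; S=(-1,)*4
lo=np.array([-2.95,-0.29,-1.47,0.14,-1.03,0.13,-2.86]);hi=np.array([2.95,1.99,1.44,2.54,4.17,1.85,2.86])
def ik(x,R,seeds=12,q0=None,m=0.04):
    R=R.as_matrix() if hasattr(R,'as_matrix') else R; best=None; rng=np.random.default_rng(0)
    for i in range(seeds):
        s=q0 if (i==0 and q0 is not None) else rng.uniform(lo+.1,hi-.1)
        def g(q):
            X,Q=fk(q,PP,S); return np.r_[(X-x)/10,(Q-R).ravel()*10]
        r_=least_squares(g,np.clip(s,lo+m+.001,hi-m-.001),bounds=(lo+m,hi-m))
        if best is None or r_.cost<best.cost: best=r_
        if best.cost<.01: break
    return best.cost,best.x
F180=Ro.from_euler('z',180,degrees=True)
E
python3 - <<'E'
from ik import *
print(2*f.cost)
th=np.radians(38);L=[77,0,132]
for flip in(0,1):
  for phi in(0,10,20,25,30,35,38):
    R=tool(phi)*(F180 if flip else Ro.identity()); 
    # grasp point fixed at axis dist 161.7
    G=np.array([165.2-161.7*np.sin(th),0,19.7+161.7*np.cos(th)]); T=G+19*np.array([np.sin(np.radians(phi)),0,-np.cos(np.radians(phi))])
    c,q=ik(rk(T),R); print('lean',flip,phi,round(c,3),q.round(2))
  for phi,x,z in((-30,125,75),(-20,125,75),(-10,125,75),(0,125,75),(0,42,116),(10,42,116),(20,42,116),(30,42,116)):
    R=tool(phi)*(F180 if flip else Ro.identity()); T=np.array([x,0,z])+19*np.array([np.sin(np.radians(phi)),0,-np.cos(np.radians(phi))])
    c,q=ik(rk(T),R); print('ph2',flip,phi,x,round(c,3),q.round(2))
E
```

```text
1.2313261777876428
lean 0 0 0.0 [ 0.39  0.51 -0.73  1.83  0.41  0.96 -2.01]
lean 0 10 0.0 [ 0.47  0.44 -0.8   1.97  0.5   0.73 -2.1 ]
lean 0 20 0.0 [ 0.54  0.38 -0.84  2.11  0.68  0.5  -2.27]
lean 0 25 0.0 [ 0.55  0.36 -0.84  2.18  0.85  0.39 -2.43]
lean 0 30 0.0 [ 0.5   0.32 -0.76  2.25  1.11  0.26 -2.7 ]
lean 0 35 0.013 [ 0.38  0.29 -0.6   2.32  1.87  0.17  2.82]
lean 0 38 0.0 [ 0.28  0.27 -0.48  2.35  2.36  0.17  2.33]
ph2 0 -30 125 0.0 [ 0.07  0.9  -0.4   1.28  0.25  1.54 -1.84]
ph2 0 -20 125 0.0 [ 0.05  0.79 -0.32  1.44  0.21  1.3  -1.8 ]
ph2 0 -10 125 0.0 [ 0.14  0.71 -0.43  1.59  0.29  1.09 -1.88]
ph2 0 0 125 0.0 [ 0.19  0.63 -0.49  1.75  0.37  0.86 -1.95]
ph2 0 0 42 0.0 [-0.66  0.52  0.73  1.92 -0.44  0.87 -1.2 ]
ph2 0 10 42 0.0 [-0.58  0.4   0.58  2.06 -0.41  0.6  -1.23]
ph2 0 20 42 0.0 [-0.46  0.32  0.4   2.19 -0.45  0.33 -1.19]
ph2 0 30 42 0.068 [ 0.33  0.32 -0.54  2.31  1.23  0.17 -2.82]
lean 1 0 0.0 [ 0.36  0.5  -0.69  1.83  0.38  0.95  1.15]
lean 1 10 0.0 [ 0.5   0.45 -0.83  1.97  0.53  0.74  1.02]
lean 1 20 0.0 [ 0.03  0.29 -0.19  2.11  0.14  0.4   1.39]
lean 1 25 0.0 [-0.06  0.26 -0.09  2.18  0.07  0.26  1.45]
lean 1 30 0.0 [-0.47  0.27  0.4   2.25 -0.8   0.17  2.3 ]
lean 1 35 0.0 [ 0.4   0.29 -0.62  2.31  1.75  0.17 -0.19]
lean 1 38 0.0 [ 0.35  0.29 -0.56  2.35  2.26  0.19 -0.71]
ph2 1 -30 125 0.0 [ 0.25  1.   -0.78  1.28  0.49  1.62  1.1 ]
ph2 1 -20 125 0.0 [ 0.38  0.98 -0.99  1.44  0.66  1.48  0.96]
ph2 1 -10 125 0.0 [ 0.41  0.87 -0.95  1.59  0.67  1.24  0.95]
ph2 1 0 125 0.0 [ 0.43  0.76 -0.89  1.74  0.7   0.99  0.91]
ph2 1 0 42 0.0 [ 0.42  0.52 -0.76  1.92  0.46  0.88  1.07]
ph2 1 10 42 0.0 [ 0.59  0.52 -0.98  2.06  0.72  0.72  0.83]
ph2 1 20 42 0.0 [ 0.51  0.4  -0.81  2.19  0.81  0.42  0.74]
ph2 1 30 42 0.0 [ 0.47  0.35 -0.73  2.33  1.53  0.24  0.02]
```

Joints 6 and 7 sit at their range ends with a 38° tool tilt this low. I'll back out, set the cylinder upright behind the rack, and regrip with the tool tilted back, so the lean only needs about 20° of tool tilt.

Request:
apply_moves(xyz=[[0.012,0,-0.016],[0.012,0,-0.016],[0.012,0,-0.016],[0.012,0,-0.016],[0.012,0,-0.016],[0,0,0]], dr=[[0,-2,0],[0,-2,0],[0,-2,0],[0,-2,0],[0,-2,0],[0,0,0]], jaw=[-0.3,-0.3,-0.3,-0.3,-0.3,-0.3])

```text
clock: 7.43
tool_pos: [605.2, 26.1, 249.0]
orientation: [0.964, 0.027, 0.265, -0.002]
contact_force: [0.7, -0.0, -1.2]
finger_gap: 0.424
```

Run:
```python
from p import *
p,R,o=cur(); print(p,o['joint_pos'].round(3))
plan([(rk([120,0,300]),tool(0)),(rk([180,0,290]),tool(0)),(rk([180,0,155]),tool(0))],mm=22,deg=4)
```

```text
[605.22661763  26.10194778 248.96940981] [ 0.533  0.156 -0.751  2.05   0.406  0.473 -2.014]
8 rows -> [624.8  36.6 299.7]
 xyz [[0.005,-0.001,-0.004],[0.005,-0.001,-0.005],[0.005,-0.001,-0.005],[0.005,-0.001,-0.005],[0.004,-0.001,-0.005],[0.004,-0.001,-0.006],[0.003,-0.001,-0.006],[0.003,-0.002,-0.006]]
 dr [[0.1,-3.8,-0.1],[0.1,-3.8,-0.1],[0.1,-3.9,-0.1],[0.1,-3.8,-0.1],[0.1,-3.9,-0.1],[0.1,-3.8,-0.1],[0.1,-3.9,-0.1],[0.1,-3.8,-0.1]]
3 rows -> [684.6  40.8 289.7]
 xyz [[0.02,0.0,0.003],[0.02,0.0,0.003],[0.02,0.0,0.004]]
 dr [[0.0,0.0,0.0],[0.0,0.0,0.0],[0.0,0.0,0.0]]
7 rows -> [684.7  40.8 154.7]
 xyz [[-0.0,0.0,0.019],[-0.0,0.0,0.019],[-0.0,0.0,0.019],[-0.0,0.0,0.019],[-0.0,0.0,0.02],[-0.0,0.0,0.019],[-0.0,0.0,0.02]]
 dr [[0.0,0.0,0.0],[0.0,0.0,0.0],[0.0,0.0,0.0],[0.0,0.0,0.0],[0.0,0.0,0.0],[0.0,0.0,0.0],[0.0,0.0,0.0]]
```

Request:
apply_moves(xyz=[[0.005,-0.001,-0.005],[0.005,-0.001,-0.005],[0.005,-0.001,-0.005],[0.005,-0.001,-0.005],[0.004,-0.001,-0.005],[0.004,-0.001,-0.006],[0.003,-0.001,-0.006],[0.003,-0.002,-0.006],[0.02,0,0.003],[0.02,0,0.003],[0.02,0,0.003],[0,0,0]], dr=[[0.1,-3.8,-0.1],[0.1,-3.9,-0.1],[0.1,-3.8,-0.1],[0.1,-3.9,-0.1],[0.1,-3.8,-0.1],[0.1,-3.9,-0.1],[0.1,-3.8,-0.1],[0.1,-3.9,-0.1],[0,0,0],[0,0,0],[0,0,0],[0,0,0]], jaw=[-0.3,-0.3,-0.3,-0.3,-0.3,-0.3,-0.3,-0.3,-0.3,-0.3,-0.3,-0.3])

```text
clock: 8.43
tool_pos: [683.1, 40.4, 282.2]
orientation: [0.999, 0.035, -0.004, 0.002]
contact_force: [-1.0, -1.8, -2.9]
finger_gap: 0.427
```

Run:
```python
from p import *
from h import *
p,R,o=cur(); print(p,o['joint_pos'].round(3),R.as_matrix().round(3).tolist())
plan([(rk([180,0,148]),tool(0))],mm=22,deg=4)
a=cap('side','s4');b=cap('top','t4')
cv2.imwrite('pics/b4.png',np.hstack([cv2.resize(c['pixels'][y:y+160,x:x+160],None,fx=2.4,fy=2.4)[:,:,::-1] for c,y,x in((a,100,180),(b,80,220))]))
```

```text
[683.05442188  40.37698714 282.2175377 ] [ 0.299  0.578 -0.713  1.31   0.373  1.395 -1.9  ] [[0.998, 0.07, -0.008], [0.07, -0.998, -0.004], [-0.008, 0.003, -1.0]]
7 rows -> [684.6  40.1 148.2]
 xyz [[0.0,-0.0,0.019],[0.0,-0.0,0.019],[0.0,-0.0,0.019],[0.001,-0.0,0.019],[0.0,-0.0,0.019],[0.001,-0.0,0.02],[0.0,-0.0,0.019]]
 dr [[0.0,0.1,0.0],[0.0,0.1,0.0],[0.0,0.1,0.0],[0.0,0.0,0.0],[0.1,0.1,0.0],[0.0,0.0,0.0],[0.1,0.1,0.0]]
```

View pics/b4.png

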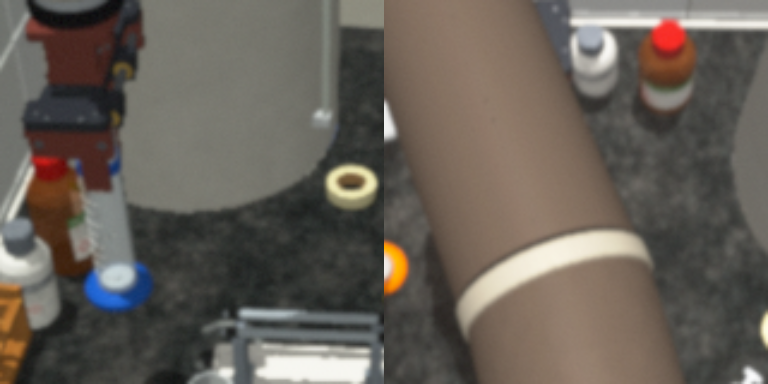

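Request:
apply_moves(xyz=[[0,0,0.02],[0,0,0.02],[0,0,0.02],[0.001,0,0.02],[0,0,0.02],[0.001,0,0.018],[0,0,0.015],[0,0,0]], dr=[[0,0.1,0],[0,0.1,0],[0,0.1,0],[0,0.1,0],[0.1,0.1,0],[0,0,0],[0.1,0,0],[0,0,0]], jaw=[-0.3,-0.3,-0.3,-0.3,-0.3,-0.3,-0.3,-0.3])

```text
clock: 9.2
tool_pos: [680.0, 39.0, 148.5]
orientation: [0.999, 0.036, -0.002, 0.001]
contact_force: [-0.2, -0.7, -3.6]
finger_gap: 0.424
```

Request:
apply_moves(xyz=[[0,0,0.002],[0,0,0]], dr=[[0,0,0],[0,0,0]], jaw=[-0.3,-0.3])

```text
clock: 9.37
tool_pos: [682.6, 39.9, 150.5]
orientation: [0.999, 0.037, 0.001, 0.001]
contact_force: [0.6, -0.3, -1.4]
finger_gap: 0.423
```

Request:
apply_moves(xyz=[[0,0,0.002],[0,0,0.002],[0,0,0],[0,0,0]], dr=[[0,0,0],[0,0,0],[0,0,0],[0,0,0]], jaw=[-0.3,-0.3,-0.3,-0.3])

```text
clock: 9.7
tool_pos: [682.5, 40.0, 145.7]
orientation: [0.999, 0.038, 0.001, 0.001]
contact_force: [0.2, -0.3, -2.2]
finger_gap: 0.425
```

Request:
apply_moves(xyz=[[0,0,0.002],[0,0,0],[0,0,0]], dr=[[0,0,0],[0,0,0],[0,0,0]], jaw=[-0.3,-0.3,-0.3])

```text
clock: 9.95
tool_pos: [682.4, 39.9, 143.1]
orientation: [0.999, 0.038, 0.0, 0.001]
contact_force: [0.2, 0.0, -1.9]
finger_gap: 0.418
```

Request:
apply_moves(xyz=[[0,0,0.001],[0,0,0],[0,0,0]], dr=[[0,0,0],[0,0,0],[0,0,0]], jaw=[-0.3,-0.3,-0.3])

```text
clock: 10.2
tool_pos: [682.7, 40.0, 142.7]
orientation: [0.999, 0.038, 0.001, 0.001]
contact_force: [0.1, 0.7, 0.2]
finger_gap: 0.427
```

Request:
apply_moves(xyz=[[0,0,0],[0,0,0],[0,0,0],[0,0,0],[0,0,0],[0,0,0],[-0.001,0,0],[-0.001,0,0],[-0.001,0,0],[-0.001,0,0],[-0.001,0,0],[-0.001,0,0],[0,0,0]], dr=[[0,0,0],[0,0,0],[0,0,0],[0,0,0],[0,0,0],[0,0,0],[0,-3,0],[0,-3,0],[0,-3,0],[0,-3,0],[0,-3,0],[0,-3,0],[0,0,0]], jaw=[0,0.3,0.6,0.8,0.8,0.8,0.8,0.8,0.8,0.8,0.8,0.8,0.8])

```text
clock: 11.28
tool_pos: [676.8, 39.7, 141.4]
orientation: [0.987, 0.037, -0.158, 0.007]
contact_force: [-0.2, -0.6, 0.4]
finger_gap: 0.899
```

Request:
apply_moves(xyz=[[0,0,0],[0,0,0],[0,0,0],[0,0,0],[0,0,0],[0,0,0],[0,0,0]], dr=[[0,0,0],[0,0,0],[0,0,0],[0,0,0],[0,0,0],[0,0,0],[0,0,0]], jaw=[0.3,0.1,0,-0.1,-0.3,-0.3,-0.3], squeeze=20)

```text
clock: 11.87
tool_pos: [676.6, 39.3, 143.4]
orientation: [0.987, 0.037, -0.155, 0.007]
contact_force: [0.5, 0.1, 1.9]
finger_gap: 0.421
```

Run:
```python
from p import *
from h import *
p,R,o=cur(); print(p,o['contact_force'],o['joint_pos'].round(3),R.as_euler('zyx',degrees=True).round(1),'phi',np.degrees(np.arctan2(R.as_matrix()[0,2],-R.as_matrix()[2,2])))
a=cap('side','s5'); B=((100,110,50),(128,255,255))
for box in((180,170,270,250),): print(foot(a,*B,box))
cv2.imwrite('pics/b5.png',cv2.resize(a['pixels'][100:270,170:340],None,fx=2.8,fy=2.8)[:,:,::-1])
```

```text
[676.56193126  39.33905825 143.44310681] [0.51471931 0.06436698 1.87100099] [ 0.199  0.854 -0.634  1.179  0.389  1.551 -1.894] [ -4.5 -17.8 178.5] phi -17.850316864597595
(array([ 717.64896532, -100.57560633]), 10.5)
```

View pics/b5.png

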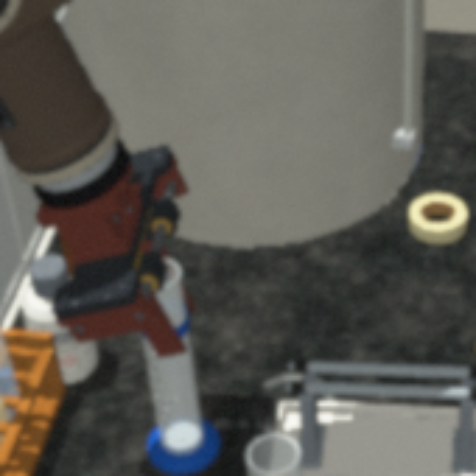

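Run:
```python
from h import *
from p import *
a=load('s5'); B=((100,110,50),(128,255,255))
x,A=foot(a,*B,(215,245,260,275)); print(x,A, Rz.inv().apply(np.r_[x,0]-C))
p,R,o=cur(); print(Rz.inv().apply(p-C))
```

```text
[684.05322602  45.69473801] 409.0 [179.85138389   5.16151286   0.        ]
[171.93788267  -0.68001698 143.45548155]
```

```bash
sed -i 's/C=np.array(\[505.,28.,0.\])/C=np.array([505.,27.2,0.])/' p.py
python3 - <<'E'
from p import *
p,R,o=cur()
plan([(p+[0,0,65],R),(rk([105,0,205]),tool(20.15)),(rk([82.5,0,146]),tool(20.15))],mm=22,deg=4)
E
```

```text
3 rows -> [676.6  39.5 208.6]
 xyz [[-0.007,0.0,-0.021],[-0.006,0.0,-0.02],[-0.007,0.0,-0.021]]
 dr [[0.0,0.0,0.0],[0.0,0.0,0.0],[0.0,0.0,0.0]]
10 rows -> [609.7  34.5 204.5]
 xyz [[-0.006,-0.0,0.002],[-0.006,-0.0,0.002],[-0.007,-0.0,0.002],[-0.007,-0.0,0.001],[-0.007,-0.0,0.001],[-0.007,-0.0,0.0],[-0.007,-0.0,-0.0],[-0.006,-0.0,-0.001],[-0.006,-0.0,-0.001],[-0.007,0.0,-0.001]]
 dr [[0.0,3.8,0.0],[0.0,3.8,0.0],[0.0,3.8,0.0],[0.0,3.8,0.0],[0.0,3.8,0.1],[0.0,3.8,0.0],[0.0,3.8,0.1],[0.0,3.8,0.0],[0.0,3.8,0.1],[0.1,3.9,0.0]]
3 rows -> [587.5  33.  146.3]
 xyz [[-0.014,-0.0,0.016],[-0.014,-0.0,0.016],[-0.013,-0.0,0.015]]
 dr [[0.0,0.0,0.0],[0.0,0.0,0.0],[0.0,0.0,0.0]]
```

Request:
apply_moves(xyz=[[-0.003,0,-0.01],[-0.006,0,-0.02],[-0.007,0,-0.02],[-0.004,0,-0.013],[-0.006,0,0.002],[-0.006,0,0.002],[-0.007,0,0.002],[-0.007,0,0.001],[-0.007,0,0.001],[-0.007,0,0],[-0.007,0,0],[-0.006,0,-0.001],[-0.006,0,-0.001],[-0.007,0,-0.001],[0,0,0],[0,0,0]], dr=[[0,0,0],[0,0,0],[0,0,0],[0,0,0],[0,3.8,0],[0,3.8,0],[0,3.8,0],[0,3.8,0],[0,3.8,0],[0,3.8,0],[0,3.8,0.1],[0,3.8,0.1],[0,3.8,0.1],[0,3.8,0],[0,0,0],[0,0,0]], jaw=[-0.3,-0.3,-0.3,-0.3,-0.3,-0.3,-0.3,-0.3,-0.3,-0.3,-0.3,-0.3,-0.3,-0.3,-0.3,-0.3])

```text
clock: 13.25
tool_pos: [609.0, 34.0, 205.5]
orientation: [0.984, 0.035, 0.173, -0.005]
contact_force: [0.2, 0.7, -1.3]
finger_gap: 0.421
```

Run:
```python
from p import *
p,R,o=cur(); print(Rz.inv().apply(p-C),o['contact_force'],o['joint_pos'].round(3),'phi',np.degrees(np.arctan2(R.as_matrix()[0,2],-R.as_matrix()[2,2])))
plan([(rk([82.5,0,146]),tool(20.15))],mm=20,deg=4)
```

```text
[104.20768839  -0.42606515 205.51401515] [ 0.22796009  0.65143247 -1.29349951] [ 0.476  0.308 -0.753  1.931  0.427  0.673 -2.012] phi 19.94573929080393
4 rows -> [586.9  33.4 146.4]
 xyz [[-0.01,-0.0,0.012],[-0.01,-0.0,0.012],[-0.01,-0.0,0.012],[-0.011,-0.001,0.012]]
 dr [[0.0,0.0,0.0],[0.1,0.1,0.0],[0.0,0.0,0.0],[0.1,0.1,0.1]]
```

Request:
apply_moves(xyz=[[-0.01,0,0.012],[-0.01,0,0.012],[-0.01,0,0.012],[-0.011,0,0.012],[0,0,0],[0,0,0]], dr=[[0,0,0],[0,0.1,0],[0,0,0],[0,0.1,0],[0,0,0],[0,0,0]], jaw=[-0.3,-0.3,-0.3,-0.3,-0.3,-0.3])

```text
clock: 13.75
tool_pos: [588.9, 33.4, 145.9]
orientation: [0.984, 0.035, 0.175, -0.006]
contact_force: [-0.4, -1.3, -1.8]
finger_gap: 0.419
```

Run:
```python
from p import *
from h import *
p,R,o=cur(); print(Rz.inv().apply(p-C),o['contact_force'],o['joint_pos'].round(3),'phi',np.degrees(np.arctan2(R.as_matrix()[0,2],-R.as_matrix()[2,2])))
a=cap('side','s6');b=cap('top','t6')
cv2.imwrite('pics/b6.png',np.hstack([cv2.resize(c['pixels'][y:y+130,x:x+130],None,fx=3,fy=3)[:,:,::-1] for c,y,x in((a,150,210),(b,110,230))]))
```

```text
[ 84.11466902   0.29991294 145.85543443] [-0.38847263 -1.2503565  -1.82819592] [ 0.417  0.344 -0.686  2.044  0.535  0.531 -2.127] phi 20.125435720775013
```

View pics/b6.png

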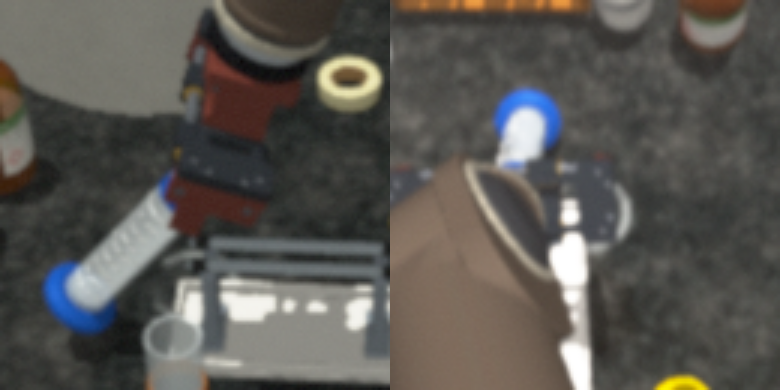

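Request:
apply_moves(xyz=[[-0.002,0,0.005],[-0.002,0,0.005],[-0.002,0,0.004],[-0.005,0,-0.002],[-0.004,0,-0.001],[0,0,0],[0,0,0]], dr=[[0,0,0],[0,0,0],[0,0,0],[0,0,0],[0,0,0],[0,0,0],[0,0,0]], jaw=[-0.3,-0.3,-0.3,-0.3,-0.3,-0.3,-0.3])

```text
clock: 14.43
tool_pos: [577.6, 32.2, 130.7]
orientation: [0.984, 0.035, 0.176, -0.005]
contact_force: [0.1, 0.3, -2.6]
finger_gap: 0.418
```

Request:
apply_moves(xyz=[[0,0,0.001],[0,0,0],[0,0,0]], dr=[[0,0,0],[0,0,0],[0,0,0]], jaw=[-0.3,-0.3,-0.3])

```text
clock: 14.68
tool_pos: [578.4, 32.3, 129.6]
orientation: [0.984, 0.034, 0.176, -0.006]
contact_force: [0.1, 0.3, -1.6]
finger_gap: 0.416
```

Request:
apply_moves(xyz=[[0,0,0.001],[0,0,0],[0,0,0]], dr=[[0,0,0],[0,0,0],[0,0,0]], jaw=[-0.3,-0.3,-0.3])

```text
clock: 14.93
tool_pos: [578.5, 32.4, 128.5]
orientation: [0.984, 0.035, 0.176, -0.006]
contact_force: [0.6, -0.9, -3.4]
finger_gap: 0.419
```

Request:
apply_moves(xyz=[[-0.001,0,0.001],[0,0,0],[0,0,0]], dr=[[0,0,0],[0,0,0],[0,0,0]], jaw=[-0.3,-0.3,-0.3])

```text
clock: 15.18
tool_pos: [577.8, 32.3, 127.2]
orientation: [0.984, 0.035, 0.176, -0.006]
contact_force: [0.0, -0.0, -1.9]
finger_gap: 0.42
```

Request:
apply_moves(xyz=[[-0.001,0,0.001],[0,0,0],[0,0,0]], dr=[[0,0,0],[0,0,0],[0,0,0]], jaw=[-0.3,-0.3,-0.3])

```text
clock: 15.43
tool_pos: [577.7, 32.4, 126.5]
orientation: [0.984, 0.035, 0.176, -0.006]
contact_force: [-2.1, -0.7, 3.3]
finger_gap: 0.422
```

Run:
```python
from p import *
from h import *
p,R,o=cur(); print(Rz.inv().apply(p-C),o['contact_force'],o['joint_pos'].round(3),'phi',np.degrees(np.arctan2(R.as_matrix()[0,2],-R.as_matrix()[2,2])))
a=cap('side','s7')
cv2.imwrite('pics/b7.png',cv2.resize(a['pixels'][170:280,210:330],None,fx=5,fy=5,interpolation=2)[:,:,::-1])
```

```text
[7.28603553e+01 8.17511391e-02 1.26509681e+02] [-2.07504754 -0.69413912  3.34567577] [ 0.39   0.351 -0.654  2.09   0.582  0.477 -2.179] phi 20.280866092295017
```

View pics/b7.png

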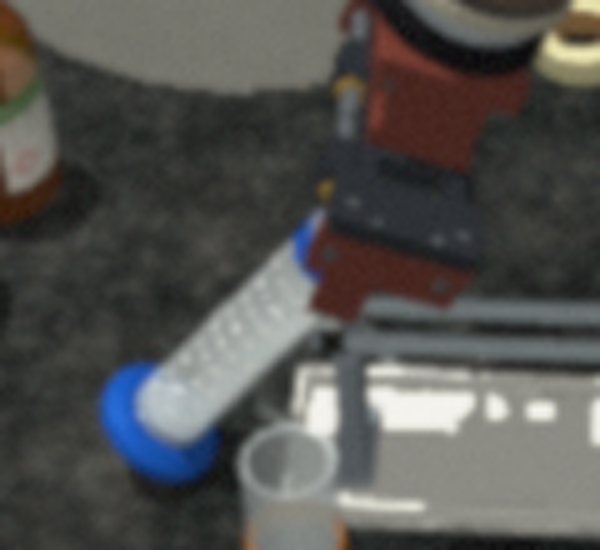

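Request:
apply_moves(xyz=[[0,0,0],[0,0,0],[0,0,0],[0,0,0],[0,0,0],[0,0,0],[0,0,0],[0,0,0]], dr=[[0,0,0],[0,0,0],[0,0,0],[0,0,0],[0,0,0],[0,0,0],[0,0,0],[0,0,0]], jaw=[-0.1,-0.05,0,0.1,0.3,0.6,0.8,0.8])

```text
clock: 16.15
tool_pos: [577.3, 32.3, 126.0]
orientation: [0.984, 0.035, 0.176, -0.006]
contact_force: [0.2, -0.6, -0.9]
finger_gap: 0.81
```

Run:
```python
from p import *
from h import *
p,R,o=cur(); print(Rz.inv().apply(p-C),o['contact_force'])
a=cap('side','s8');b=cap('top','t8')
cv2.imwrite('pics/b8.png',np.hstack([cv2.resize(c['pixels'][y:y+130,x:x+130],None,fx=3,fy=3)[:,:,::-1] for c,y,x in((a,150,210),(b,110,230))]))
```

```text
[7.25128608e+01 2.92922488e-02 1.25959579e+02] [ 0.21645941 -0.61291669 -0.88364088]
```

View pics/b8.png

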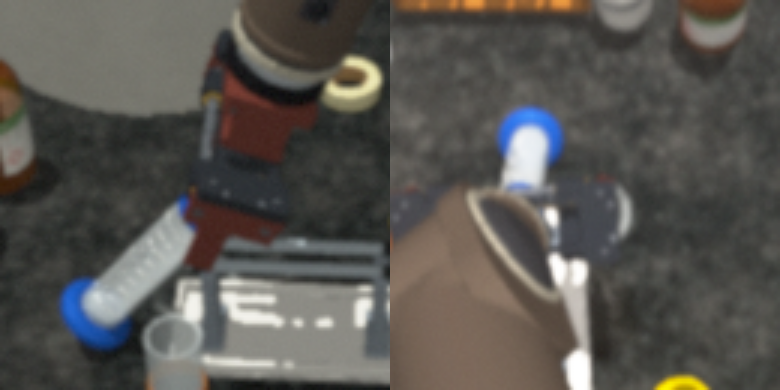

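Request:
apply_moves(xyz=[[0,0,-0.01],[0,0,-0.02],[0,0,-0.025],[0,0,-0.025],[0,0,-0.03],[0,0,-0.03],[0,0,-0.03],[0,0,-0.02],[0,0,0]], dr=[[0,0,0],[0,0,0],[0,0,0],[0,0,0],[0,-3,0],[0,-4,0],[0,-4,0],[0,-4,0],[0,-4,0]], jaw=[0.8,0.8,0.9,1,1,1,1,1,1])

```text
clock: 17.0
tool_pos: [521.7, 28.5, 312.1]
orientation: [0.999, 0.035, 0.013, 0.001]
contact_force: [1.0, 0.2, 0.2]
finger_gap: 1.001
```

Run:
```python
from p import *
from h import *
p,R,o=cur(); print(Rz.inv().apply(p-C),o['contact_force'],o['joint_pos'].round(3))
a=cap('side','s9');b=cap('top','t9')
cv2.imwrite('pics/b9.png',np.hstack([cv2.resize(c['pixels'][y:y+130,x:x+130],None,fx=3,fy=3)[:,:,::-1] for c,y,x in((a,150,210),(b,110,230))]))
```

```text
[1.67755616e+01 1.72941535e-01 3.12080249e+02] [1.01885311 0.17946855 0.20798663] [ 0.56   0.25  -0.854  1.693  0.206  1.263 -1.838]
```

View pics/b9.png

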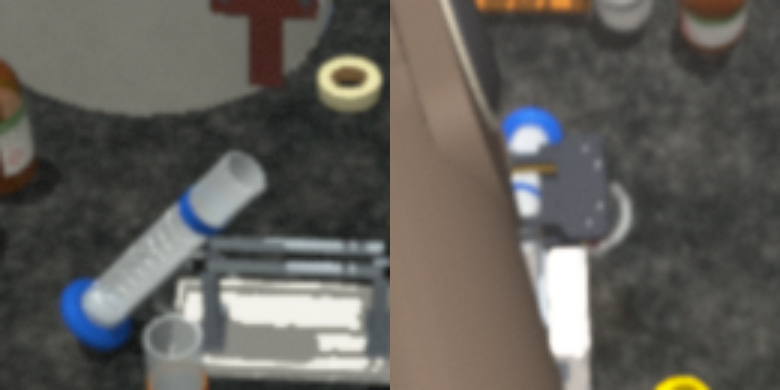

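```bash
cat >> h.py <<'E'
def cyl_hull(c,F,u,h0,h1,R):
    u=u/np.linalg.norm(u); a=np.cross(u,[0,1,0]);a/=np.linalg.norm(a); b=np.cross(u,a)
    return hullcen([proj(c,F+u*h+R*(np.cos(t)*a+np.sin(t)*b)) for h in(h0,h1) for t in np.linspace(0,6.283,40)])[0]
def maskhull(c,box,lo=(100,90,40),hi=(128,255,255)):
    m=cv2.inRange(cv2.cvtColor(c['pixels'],cv2.COLOR_RGB2HSV),lo,hi); q=np.zeros_like(m);x0,y0,x1,y1=box;q[y0:y1,x0:x1]=m[y0:y1,x0:x1]
    v,u=np.nonzero(q); return hullcen(np.stack([u,v],1))
E
python3 - <<'E'
from h import *
from p import *
a=load('s9'); cf,A=maskhull(a,(225,235,260,270)); cb,A2=maskhull(a,(265,208,288,232)); print(cf,A,cb,A2)
off=np.array([1,3.5,0])
def mod(v):
    xp,th,y=v[0]*100,v[1],v[2]*10; F=rk([xp+32*np.cos(th),y,32*np.sin(th)])+off; u=Rz.apply([-np.sin(th),0,np.cos(th)])
    return np.r_[cyl_hull(a,F,u,0,12,32)-cf, cyl_hull(a,F,u,150,164,19)-cb]
s=least_squares(mod,[1.4,.66,.1],diff_step=1e-2); xp,th,y=s.x[0]*100,s.x[1],s.x[2]*10
print('xp',xp,'th',np.degrees(th),'y',y,s.fun.round(2), 'xp pred',80+(95*np.sin(th)-11.2)/np.cos(th))
E
```

```text
[240.7369281 254.8619281] 408.0 [275.04381847 221.43192488] 106.5
xp 140.89370383879182 th 36.71412374060314 y 3.4192349806399203 [-0.13  0.22  0.12 -0.22] xp pred 136.87569058416582
```

Run:
```python
from h import *
t=load('top0'); W=cloud(t)
for v in range(20,100,8): print(v,[W[v,u].round().tolist() for u in(230,300)])
s=load('side0'); W=cloud(s)
for v in range(60,260,40): print(v,[W[v,u].round().tolist() for u in(30,120)])
```

```text
20 [[897.0, 113.0, 332.0], [897.0, -44.0, 334.0]]
28 [[898.0, 121.0, 301.0], [896.0, -43.0, 307.0]]
36 [[898.0, 129.0, 269.0], [898.0, -41.0, 272.0]]
44 [[903.0, 139.0, 226.0], [898.0, -39.0, 237.0]]
52 [[896.0, 145.0, 201.0], [896.0, -37.0, 205.0]]
60 [[897.0, 155.0, 160.0], [899.0, -34.0, 160.0]]
68 [[898.0, 166.0, 115.0], [nan, nan, nan]]
76 [[896.0, 177.0, 71.0], [897.0, -29.0, 74.0]]
84 [[843.0, 160.0, 128.0], [897.0, -26.0, 24.0]]
92 [[851.0, 177.0, 61.0], [824.0, -33.0, 124.0]]
60 [[895.0, 196.0, 599.0], [893.0, -53.0, 474.0]]
100 [[893.0, 232.0, 554.0], [893.0, -9.0, 409.0]]
140 [[894.0, 266.0, 506.0], [893.0, 36.0, 341.0]]
180 [[895.0, 301.0, 457.0], [893.0, 82.0, 273.0]]
220 [[893.0, 338.0, 408.0], [894.0, 127.0, 199.0]]
```

Run:
```python
from p import *
p,R,o=cur()
P,Q=plan([(rk([100,0,300]),tool(0)),(rk([190,0,250]),tool(-14))],mm=24,deg=4)
P,Q=plan([(rk([154,0,121]),tool(-26)),(rk([123.6,0,58.1]),tool(-26))],P,Q,mm=20,deg=3)
```

```text
4 rows -> [604.9  34.  300.2]
 xyz [[0.021,-0.0,0.002],[0.021,-0.0,0.002],[0.02,-0.0,0.002],[0.021,-0.0,0.002]]
 dr [[0.0,-0.3,0.0],[0.0,-0.3,0.0],[0.0,-0.3,0.0],[0.0,-0.3,0.0]]
5 rows -> [694.5  40.2 250.1]
 xyz [[0.018,-0.0,0.01],[0.018,-0.0,0.009],[0.019,-0.0,0.008],[0.019,-0.0,0.008],[0.02,-0.0,0.006]]
 dr [[0.0,-2.8,0.0],[0.0,-2.8,0.0],[0.0,-2.8,0.0],[0.0,-2.8,0.0],[0.0,-2.8,0.0]]
7 rows -> [658.2  37.7 120.7]
 xyz [[-0.001,-0.0,0.019],[0.0,-0.0,0.019],[0.001,-0.0,0.019],[0.001,-0.0,0.019],[0.002,-0.0,0.019],[0.002,-0.0,0.019],[0.003,-0.0,0.02]]
 dr [[0.0,-1.7,0.0],[0.0,-1.7,0.0],[0.0,-1.7,0.0],[0.0,-1.7,0.0],[0.0,-1.7,0.0],[0.0,-1.8,0.0],[0.0,-1.7,0.0]]
4 rows -> [628.   35.7  58.6]
 xyz [[0.0,-0.0,0.017],[0.0,-0.0,0.017],[0.0,-0.0,0.018],[0.0,-0.0,0.017]]
 dr [[0.0,0.0,0.0],[0.0,0.0,0.0],[0.0,0.0,0.0],[0.0,0.0,0.0]]
```

Request:
apply_moves(xyz=[[0.021,0,0.002],[0.021,0,0.002],[0.02,0,0.002],[0.021,0,0.002],[0.018,0,0.01],[0.018,0,0.009],[0.019,0,0.008],[0.019,0,0.008],[0.02,0,0.006],[-0.001,0,0.019],[0,0,0.019],[0.001,0,0.019],[0.001,0,0.019],[0.002,0,0.019],[0.002,0,0.019],[0.003,0,0.02],[0,0,0]], dr=[[0,-0.3,0],[0,-0.3,0],[0,-0.3,0],[0,-0.3,0],[0,-2.8,0],[0,-2.8,0],[0,-2.8,0],[0,-2.8,0],[0,-2.8,0],[0,-1.7,0],[0,-1.7,0],[0,-1.7,0],[0,-1.7,0],[0,-1.7,0],[0,-1.8,0],[0,-1.7,0],[0,0,0]], jaw=[1,1,1,1,1,1,1,1,1,1,1,1,1,1,1,1,1])

```text
clock: 18.52
tool_pos: [653.3, 36.6, 115.4]
orientation: [0.973, 0.034, -0.229, 0.009]
contact_force: [-0.0, -0.3, -1.7]
finger_gap: 0.995
```

Run:
```python
from p import *
from h import *
p,R,o=cur(); print(Rz.inv().apply(p-C),o['contact_force'],o['joint_pos'].round(3),'phi',np.degrees(np.arctan2(R.as_matrix()[0,2],-R.as_matrix()[2,2])))
plan([(rk([123.6,0,58.1]),tool(-26))],mm=20,deg=3)
a=cap('side','s10');b=cap('top','t10')
cv2.imwrite('pics/b10.png',np.hstack([cv2.resize(c['pixels'][y:y+180,x:x+180],None,fx=2.2,fy=2.2)[:,:,::-1] for c,y,x in((a,100,170),(b,80,220))]))
```

```text
[148.60407051  -0.93142759 115.35739825] [-0.03088701 -0.25319462 -1.72044698] [ 0.197  0.951 -0.663  1.123  0.402  1.673 -1.912] phi -26.385166031925877
4 rows -> [628.5  35.8  58.4]
 xyz [[0.001,-0.0,0.016],[0.001,-0.0,0.015],[0.0,-0.001,0.016],[0.001,-0.0,0.015]]
 dr [[0.0,0.1,0.0],[0.0,0.1,0.0],[0.1,0.1,0.0],[0.0,0.1,0.0]]
```

View pics/b10.png

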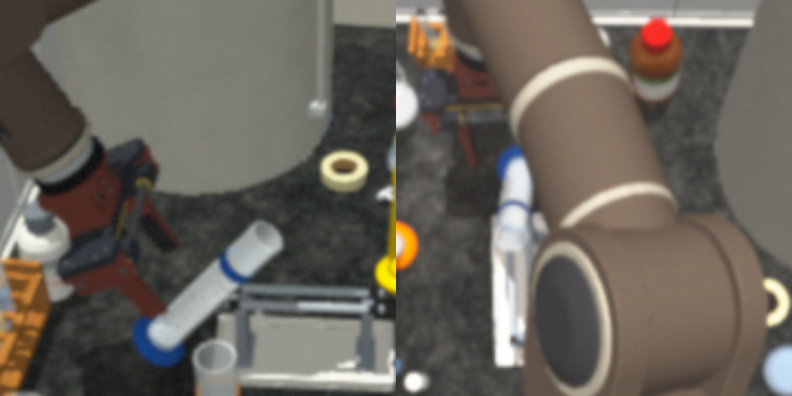

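Request:
apply_moves(xyz=[[0.001,0,0.016],[0.001,0,0.015],[0.001,-0.001,0.015],[0.001,0,0.015],[0,0,0],[0,0,0]], dr=[[0,0.1,0],[0,0.1,0],[0,0.1,0],[0,0.1,0],[0,0,0],[0,0,0]], jaw=[1,1,1,1,1,1])

```text
clock: 19.12
tool_pos: [634.0, 37.0, 65.3]
orientation: [0.975, 0.034, -0.22, 0.008]
contact_force: [0.8, -0.6, 0.3]
finger_gap: 1.002
```

Run:
```python
from p import *
from h import *
p,R,o=cur(); print(Rz.inv().apply(p-C),o['contact_force'],o['joint_pos'].round(3),'phi',np.degrees(np.arctan2(R.as_matrix()[0,2],-R.as_matrix()[2,2])))
a=cap('side','s11');b=cap('top','t11')
cv2.imwrite('pics/b11.png',np.hstack([cv2.resize(c['pixels'][y:y+120,x:x+120],None,fx=3.3,fy=3.3)[:,:,::-1] for c,y,x in((a,160,200),(b,110,230))]))
```

```text
[129.36229292   0.73058754  65.30409965] [ 0.78384174 -0.64191502  0.29955123] [ 0.22   0.959 -0.663  1.238  0.42   1.547 -1.938] phi -25.38555502496958
```

View pics/b11.png

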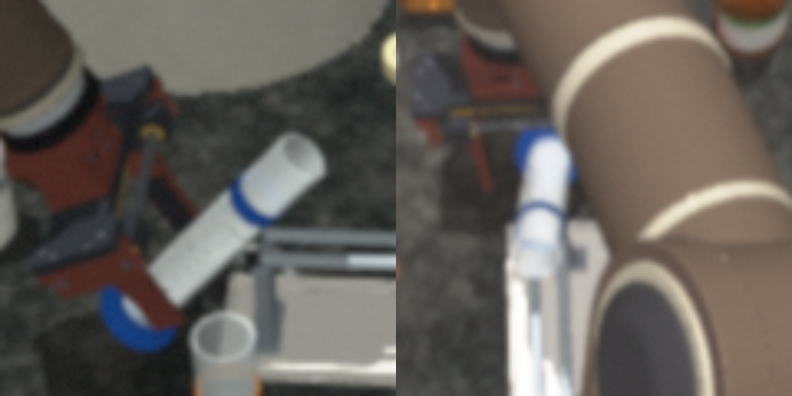

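Request:
apply_moves(xyz=[[0.001,0.001,0.005],[0.001,0,0.006],[0,0,0],[0,0,0],[0,0,0],[0,0,0],[0,0,0],[0,0,0],[0,0,0],[0,0,0],[0,0,0]], dr=[[0,0,0],[0,0,0],[0,0,0],[0,0,0],[0,0,0],[0,0,0],[0,0,0],[0,0,0],[0,0,0],[0,0,0],[0,0,0]], jaw=[1,0.8,0.5,0.3,0.1,0,-0.05,-0.1,-0.2,-0.3,-0.3], squeeze=20)

```text
clock: 20.13
tool_pos: [630.8, 36.0, 53.0]
orientation: [0.975, 0.034, -0.221, 0.008]
contact_force: [0.4, 0.1, 0.5]
finger_gap: 0.421
```

Run:
```python
from p import *
from h import *
p,R,o=cur(); print(Rz.inv().apply(p-C),o['contact_force'],o['finger_gap'],o['joint_pos'].round(3),'phi',np.degrees(np.arctan2(R.as_matrix()[0,2],-R.as_matrix()[2,2])))
a=cap('side','s12');b=cap('top','t12')
cv2.imwrite('pics/b12.png',np.hstack([cv2.resize(c['pixels'][y:y+120,x:x+120],None,fx=3.3,fy=3.3)[:,:,::-1] for c,y,x in((a,160,200),(b,110,230))]))
```

```text
[ 1.26117429e+02 -1.93745708e-02  5.30271246e+01] [0.37641049 0.13681371 0.45054774] 0.42078655812360777 [ 0.223  0.969 -0.66   1.253  0.425  1.527 -1.941] phi -25.47510285032836
```

View pics/b12.png

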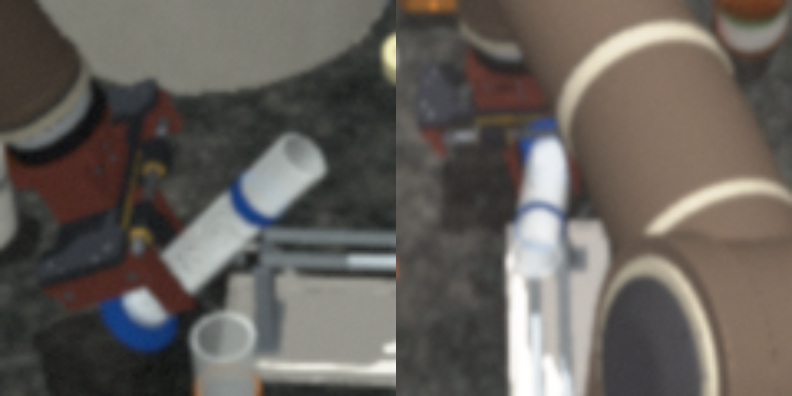

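Run:
```python
from p import *
def tc(x,z,phi): return rk([x+11.2*np.sin(np.radians(phi)),0,z-11.2*np.cos(np.radians(phi))]),tool(phi)
P,Q=plan([tc(142,88,-25.5),tc(138,135,-3),tc(85,165,22)],mm=18,deg=4)
from ik import *
_,_,o=cur();q=o['joint_pos']
for w in [(142,88,-25.5),(138,135,-3),(110,150,10),(85,165,22),(54,140,22),(54,118,22)]:
    x,R=tc(*w); c,q=ik(x,R,q0=q); print(w,round(c,3),q.round(2))
```

```text
2 rows -> [641.5  36.8  77.8]
 xyz [[-0.0,0.0,-0.014],[-0.001,0.0,-0.013]]
 dr [[0.0,0.0,0.0],[0.1,0.0,0.0]]
6 rows -> [642.2  36.8 123.7]
 xyz [[-0.003,0.0,-0.007],[-0.003,0.0,-0.007],[-0.002,0.0,-0.007],[-0.002,0.0,-0.008],[-0.001,0.0,-0.008],[-0.001,0.0,-0.007]]
 dr [[0.0,3.8,0.0],[0.0,3.7,0.0],[0.0,3.8,0.0],[0.0,3.7,0.0],[0.0,3.8,0.0],[0.0,3.7,0.0]]
7 rows -> [594.2  33.5 154.9]
 xyz [[-0.007,0.0,-0.004],[-0.007,0.0,-0.004],[-0.007,0.0,-0.005],[-0.006,0.0,-0.005],[-0.006,0.0,-0.006],[-0.005,0.0,-0.006],[-0.005,0.0,-0.007]]
 dr [[0.0,3.6,0.0],[0.0,3.6,0.0],[0.0,3.6,0.0],[0.0,3.6,0.0],[0.0,3.5,0.0],[0.0,3.6,0.0],[0.0,3.5,0.0]]
(142, 88, -25.5) 0.0 [ 0.2   0.92 -0.67  1.27  0.42  1.55 -1.97]
(138, 135, -3) 0.0 [ 0.45  0.75 -0.98  1.61  0.64  1.2  -2.17]
(110, 150, 10) 0.0 [ 0.62  0.64 -1.13  1.86  0.78  0.94 -2.33]
(85, 165, 22) 0.0 [ 0.77  0.52 -1.22  2.08  0.96  0.68 -2.51]
(54, 140, 22) 0.0 [ 0.79  0.51 -1.22  2.17  1.04  0.62 -2.61]
(54, 118, 22) 0.0 [ 0.74  0.53 -1.15  2.19  1.12  0.58 -2.68]
```

Request:
apply_moves(xyz=[[0,0,-0.007],[0,0,-0.01],[0,0,-0.011],[-0.003,0,-0.007],[-0.003,0,-0.007],[-0.002,0,-0.007],[-0.002,0,-0.008],[-0.001,0,-0.008],[-0.001,0,-0.007],[-0.007,0,-0.004],[-0.007,0,-0.004],[-0.007,0,-0.005],[-0.006,0,-0.005],[-0.006,0,-0.006],[-0.005,0,-0.006],[-0.005,0,-0.007],[0,0,0],[0,0,0]], dr=[[0,0,0],[0,0,0],[0,0,0],[0,3.8,0],[0,3.7,0],[0,3.8,0],[0,3.7,0],[0,3.8,0],[0,3.7,0],[0,3.6,0],[0,3.6,0],[0,3.6,0],[0,3.6,0],[0,3.6,0],[0,3.6,0],[0,3.6,0],[0,0,0],[0,0,0]], jaw=[-0.3,-0.3,-0.3,-0.3,-0.3,-0.3,-0.3,-0.3,-0.3,-0.3,-0.3,-0.3,-0.3,-0.3,-0.3,-0.3,-0.3,-0.3], squeeze=35)

```text
clock: 21.73
tool_pos: [595.4, 33.1, 156.6]
orientation: [0.981, 0.035, 0.192, -0.005]
contact_force: [1.2, 0.4, -1.0]
finger_gap: 0.415
```

Run:
```python
from p import *
from h import *
p,R,o=cur(); print(Rz.inv().apply(p-C),o['contact_force'],o['finger_gap'],o['joint_pos'].round(3),'phi',np.degrees(np.arctan2(R.as_matrix()[0,2],-R.as_matrix()[2,2])))
a=cap('side','s13');b=cap('top','t13')
cv2.imwrite('pics/b13.png',np.hstack([cv2.resize(c['pixels'][y:y+140,x:x+140],None,fx=2.8,fy=2.8)[:,:,::-1] for c,y,x in((a,140,220),(b,110,220))]))
```

```text
[ 90.61958261  -0.37341366 156.58600307] [ 1.22438474  0.41077832 -1.03023073] 0.4147022048609577 [ 0.48   0.343 -0.761  2.047  0.603  0.525 -2.184] phi 22.144463460210943
```

View pics/b13.png

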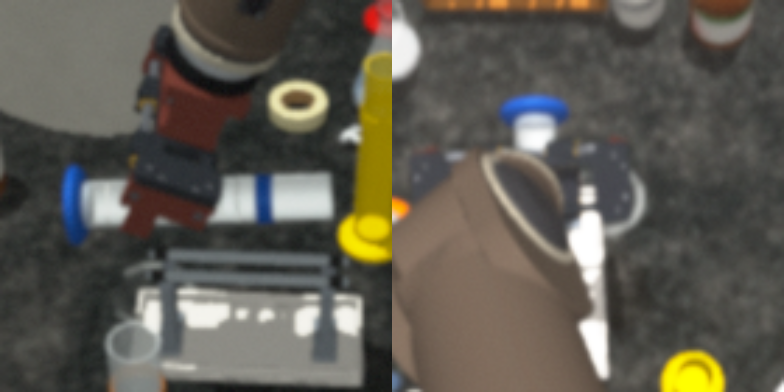

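```bash
cat > fit.py <<'E'
from h import *
from p import *
def fitc(tag,fb,bb,off=(1,3.5,0),fixy=None):
    a=load(tag); cf,A=maskhull(a,fb); cb,A2=maskhull(a,bb)
    def mod(v):
        th=v[2]; F=rk([v[0]*100,(v[3]*10 if fixy is None else fixy),v[1]*100])+np.array(off); u=Rz.apply([-np.sin(th),0,np.cos(th)])
        return np.r_[cyl_hull(a,F,u,0,12,32)-cf, cyl_hull(a,F,u,150,164,19)-cb]
    s=least_squares(mod,[1.4,1.4,1.5]+([.1] if fixy is None else []),diff_step=1e-2); v=s.x
    print(tag,'A',A,A2,'foot x %.1f z %.1f th %.1f'%(v[0]*100,v[1]*100,np.degrees(v[2])),'y',v[3]*10 if fixy is None else fixy,s.fun.round(2))
E
python3 - <<'E'
from fit import *
fitc('s13',(235,195,256,232),(305,195,322,225)); fitc('s13',(235,195,256,232),(305,195,322,225),fixy=0)
E
```

```text
s13 A 237.0 80.5 foot x 141.6 z 173.7 th 84.9 y 7.907426454617746 [ 0.  0.  0. -0.]
s13 A 237.0 80.5 foot x 142.6 z 166.3 th 85.0 y 0 [ 0.33 -0.08 -0.32  0.03]
```

Run:
```python
from p import *
from ik import *
def tc(x,z,phi): return rk([x+11.2*np.sin(np.radians(phi)),0,z-11.2*np.cos(np.radians(phi))]),tool(phi)
P,Q=plan([tc(52,145,27),tc(52,127,27)],mm=12,deg=3)
_,_,o=cur();q=o['joint_pos']
for w in [(52,145,27),(52,116,27)]:
    x,R=tc(*w); c,q=ik(x,R,q0=q); print(w,round(c,3),q.round(2))
```

```text
4 rows -> [561.5  31.1 135.1]
 xyz [[-0.01,-0.0,0.002],[-0.01,-0.0,0.001],[-0.01,-0.0,0.001],[-0.011,-0.0,0.001]]
 dr [[0.0,1.2,0.0],[0.0,1.2,0.0],[0.0,1.2,0.0],[0.1,1.2,0.0]]
2 rows -> [561.7  31.1 117.2]
 xyz [[-0.004,-0.0,0.008],[-0.004,-0.0,0.008]]
 dr [[0.0,0.0,0.0],[0.0,0.0,0.0]]
(52, 145, 27) 0.0 [ 0.51  0.29 -0.75  2.24  0.8   0.29 -2.4 ]
(52, 116, 27) 0.0 [ 0.41  0.33 -0.65  2.27  1.03  0.24 -2.62]
```

Request:
apply_moves(xyz=[[-0.01,0,0.002],[-0.01,0,0.001],[-0.01,0,0.001],[-0.011,0,0.001],[-0.004,0,0.008],[0,0,0],[0,0,0]], dr=[[0,1,0],[0,1,0],[0,1,0],[0,0.5,0],[0,0,0],[0,0,0],[0,0,0]], jaw=[-0.3,-0.3,-0.3,-0.3,-0.3,-0.3,-0.3])

```text
clock: 22.42
tool_pos: [560.9, 31.6, 125.2]
orientation: [0.975, 0.035, 0.222, -0.007]
contact_force: [0.2, -0.3, -2.2]
finger_gap: 0.421
```

Run:
```python
from fit import *
p,R,o=cur(); print(Rz.inv().apply(p-C),o['contact_force'],o['finger_gap'],o['joint_pos'].round(3),'phi',np.degrees(np.arctan2(R.as_matrix()[0,2],-R.as_matrix()[2,2])))
a=cap('side','s14');b=cap('top','t14')
cv2.imwrite('pics/b14.png',np.hstack([cv2.resize(c['pixels'][y:y+140,x:x+140],None,fx=2.8,fy=2.8)[:,:,::-1] for c,y,x in((a,140,230),(b,110,220))]))
fitc('s14',(240,205,270,245),(315,200,340,235),fixy=0)
```

```text
[ 56.05536768   0.49384467 125.16824378] [ 0.197695   -0.30180039 -2.20363831] 0.42132978576104574 [ 0.391  0.297 -0.643  2.206  0.772  0.331 -2.382] phi 25.565368089021025
s14 A 204.0 81.0 foot x 106.7 z 137.9 th 88.3 y 0 [ 0.25 -0.04 -0.25  0.01]
```

View pics/b14.png

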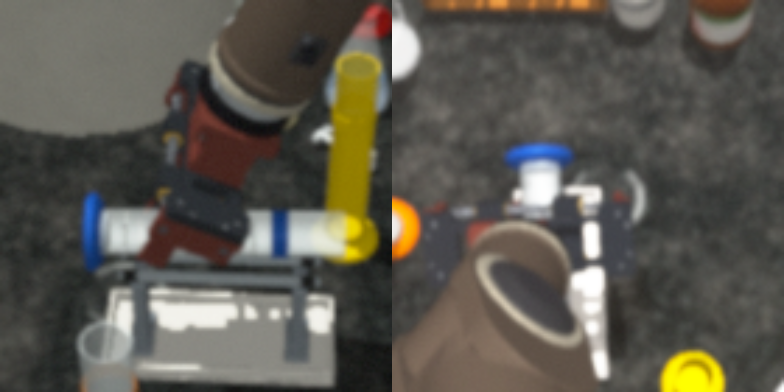

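Request:
apply_moves(xyz=[[-0.003,0,0.006],[-0.002,0,0.005],[-0.001,0,0.003],[0,0,0],[0,0,0]], dr=[[0,0,0],[0,0,0],[0,0,0],[0,0,0],[0,0,0]], jaw=[-0.3,-0.3,-0.3,-0.3,-0.3])

```text
clock: 22.93
tool_pos: [560.9, 31.3, 110.3]
orientation: [0.974, 0.034, 0.222, -0.007]
contact_force: [0.6, -0.0, -1.8]
finger_gap: 0.416
```

Request:
apply_moves(xyz=[[-0.001,0,0.002],[0,0,0],[0,0,0]], dr=[[0,0,0],[0,0,0],[0,0,0]], jaw=[-0.3,-0.3,-0.3])

```text
clock: 23.18
tool_pos: [560.6, 31.0, 107.9]
orientation: [0.974, 0.034, 0.222, -0.007]
contact_force: [0.8, 0.1, -2.5]
finger_gap: 0.415
```

Request:
apply_moves(xyz=[[0,0,0.001],[0,0,0],[0,0,0]], dr=[[0,0,0],[0,0,0],[0,0,0]], jaw=[-0.3,-0.3,-0.3])

```text
clock: 23.43
tool_pos: [560.9, 31.1, 106.9]
orientation: [0.974, 0.034, 0.222, -0.007]
contact_force: [-0.0, 0.2, -1.7]
finger_gap: 0.417
```

Request:
apply_moves(xyz=[[0,0,0.001],[0,0,0],[0,0,0]], dr=[[0,0,0],[0,0,0],[0,0,0]], jaw=[-0.3,-0.3,-0.3])

```text
clock: 23.68
tool_pos: [561.5, 31.0, 106.1]
orientation: [0.974, 0.034, 0.222, -0.007]
contact_force: [0.9, -1.3, -1.1]
finger_gap: 0.411
```

Request:
apply_moves(xyz=[[-0.001,0,0.001],[0,0,0],[0,0,0]], dr=[[0,0,0],[0,0,0],[0,0,0]], jaw=[-0.3,-0.3,-0.3])

```text
clock: 23.93
tool_pos: [561.7, 30.7, 105.5]
orientation: [0.974, 0.034, 0.223, -0.007]
contact_force: [-0.9, -2.7, 4.9]
finger_gap: 0.417
```

Run:
```python
from fit import *
a=cap('side','s15')
cv2.imwrite('pics/b15.png',cv2.resize(a['pixels'][190:270,240:370],None,fx=5,fy=5,interpolation=2)[:,:,::-1])
fitc('s15',(240,210,272,252),(315,210,345,240),fixy=0)
```

```text
s15 A 191.0 64.0 foot x 107.7 z 118.8 th 89.0 y 0 [ 0.44 -0.09 -0.43  0.03]
```

View pics/b15.png

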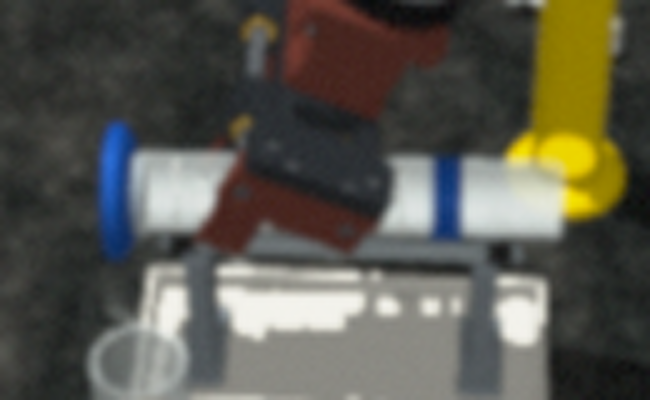

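Request:
apply_moves(xyz=[[0,0,0],[0,0,0],[0,0,0],[0,0,0],[0,0,0],[0,0,0],[0,0,0],[0,0,0]], dr=[[0,0,0],[0,0,0],[0,0,0],[0,0,0],[0,0,0],[0,0,0],[0,0,0],[0,0,0]], jaw=[-0.1,-0.05,0,0.1,0.3,0.6,0.8,0.8])

```text
clock: 24.65
tool_pos: [560.9, 31.1, 104.6]
orientation: [0.974, 0.034, 0.222, -0.007]
contact_force: [-1.2, 0.2, -0.0]
finger_gap: 0.813
```

Request:
apply_moves(xyz=[[0,0,-0.01],[0,0,-0.02],[0,0,-0.03],[0,0,-0.03],[0,0,-0.03],[0,0,-0.03],[0,0,-0.03],[0,0,-0.02],[0,0,0]], dr=[[0,0,0],[0,0,0],[0,0,0],[0,0,0],[0,-3,0],[0,-4,0],[0,-4,0],[0,-4,0],[0,0,0]], jaw=[0.8,0.8,0.8,0.8,0.8,0.8,0.8,0.8,0.8])

```text
clock: 25.4
tool_pos: [485.4, 25.4, 292.9]
orientation: [0.995, 0.034, 0.094, -0.002]
contact_force: [0.5, -0.3, 1.0]
finger_gap: 0.905
```

Run:
```python
from fit import *
p,R,o=cur(); print(Rz.inv().apply(p-C),o['contact_force'],o['joint_pos'].round(3))
a=cap('side','s16');b=cap('top','t16')
cv2.imwrite('pics/b16.png',np.hstack([cv2.resize(c['pixels'][y:y+190,x:x+190],None,fx=2.1,fy=2.1)[:,:,::-1] for c,y,x in((a,150,220),(b,110,200))]))
fitc('s16',(240,210,272,252),(315,210,345,240),fixy=0)
```

```text
[-19.68917788  -0.3811201  292.93605581] [ 0.52406704 -0.3452221   1.04255887] [ 0.822  0.071 -1.01   1.918  0.099  1.    -1.729]
s16 A 191.5 80.0 foot x 107.3 z 120.7 th 89.8 y 0 [ 0.53 -0.05 -0.52 -0.02]
```

View pics/b16.png

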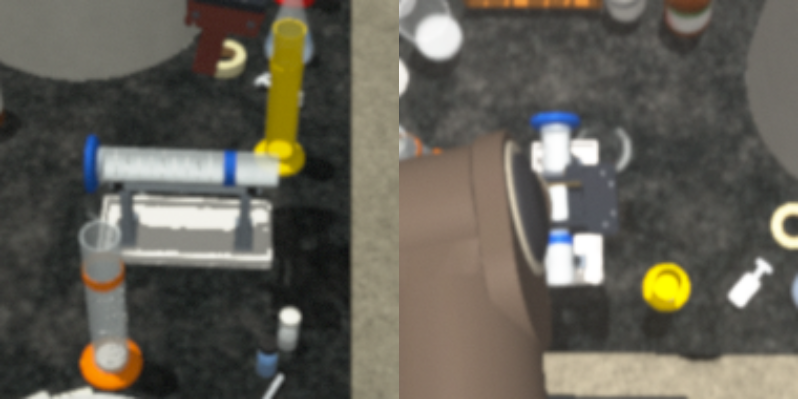

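Request:
apply_moves(xyz=[[0,0,-0.02],[0,0,-0.02],[0,0,0],[0,0,0],[0,0,0],[0,0,0]], dr=[[0,0,0],[0,0,0],[0,0,0],[0,0,0],[0,0,0],[0,0,0]], jaw=[0.8,0.8,0.8,0.8,0.8,0.8])

```text
clock: 26.0
tool_pos: [474.7, 25.2, 326.1]
orientation: [0.995, 0.035, 0.092, -0.003]
contact_force: [0.4, 0.3, 0.2]
finger_gap: 0.899
```

Run:
```python
from fit import *
a=cap('side','s17')
fitc('s17',(240,210,272,252),(315,210,345,240),fixy=0)
print('orange',foot(a,(5,150,100),(17,255,255),(250,305,295,340)))
print(r.hand_in())
```

```text
s17 A 189.5 79.5 foot x 107.3 z 120.2 th 89.6 y 0 [ 0.54 -0.07 -0.53 -0.  ]
orange (array([561.26882827, 216.3466558 ]), 555.0)
the job is handed in; nothing more can be done
None
```

The blue cylinder is lying along the two rods, mouth towards you, and the job was handed in at 26 s of the 58 s allowed.

**Lean:** The first attempt, with the tool tilted 38°, put joints 6 and 7 at the ends of their ranges. Joint 6 read 0.129 against its limit of 0.13, which is within reading noise, but I can't rule out that it counts as passing the range. I backed out, set the cylinder upright behind the rack and regripped it. I then tipped it to about 37° with its foot on the bench against the far rod ends and let go. The picture afterwards showed it leaning by itself.

**Lay:** I gripped it about 55 mm up from the foot, swung the foot up, lowered it until it touched the rods, let go and withdrew.

**Last checks:**
- **Position:** The fit to the side picture gives a lean of 89.6° (level is 90°), with the cylinder's middle about 2 mm beyond the rack centre. It did not move between the last two pictures.
- **Height:** The fitted axis height is 120 mm against the expected 116 mm. I put this down to the camera's bias, because the contact force appeared at the right height.
- **Side-to-side:** The two cameras disagree by 3–5 mm across the rack, so I relied on the groove between the rods to centre the cylinder.
- **Orange cylinder:** It has not moved (within 0.1 mm in the same view) and is still standing.
- **Arm:** It is clear of everything, with about zero force on the tool.

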